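# Lay the tasting point

### The arm

A 6-joint arm with a two-finger parallel gripper is mounted at the origin on a cart in front of the work surface, level with it; the furniture and walls round the work are solid. World frame = base frame: x ahead of the robot, y to its left, z up, the work surface at z = 0. Lengths are in m, angles in rad, forces in N, time in s.
With the tool pointing down it reaches from about 0.3 to 0.75 m from the base axis. Payload 8.5 kg.
Tool frame: the origin (TCP) lies between the finger pads; the fingertips stand 25 mm ahead of it and the grasp point (between the pads) lies 6 mm ahead of it; z points along the fingers, x is the direction in which the jaws open and shut, and the axes are right-handed (so a half turn about z gives the same grasp; the last joint's range is limited). The gripper opens to 85 mm and grips with 20 to 120 N. Pads are 22 mm wide; open, the fingers measure 114 mm over their backs; the gripper's body (76 mm by 85 mm) begins 54 mm behind the grasp point. The pads swing forward as they close: fully open they stand 13 mm farther back than shut.
Start: joints at [-1.464, 0.381, 1.297, -0, 1.464, -0.215], TCP at [0.174, -0.522, 0.256] pointing down, gripper open.
Joint ranges: [-3.11, 3.11], [-0.89, 2.33], [0.22, 2.48], [-1.42, 4.56], [0.17, 2.85], [-2.88, 2.88]. Speed limits (rad/s): [2.39, 2.39, 3.14, 3.14, 3.14, 3.14].

### API

Orientations are given as a unit quaternion [w, x, y, z].
In Python, from rig import bot gives the robot as it stands.
- The arm moves only by the tool send_rows, never from a script. Its argument "steps" is a list of rows, each a list of 7 numbers: the shift along the world's x, y, z in m, then the turn, a rotation vector about the world's x, y, z in degrees, then the opening in per cent of the stroke, from 0 (shut) to 100 (fully open). A call has 1 to 12 rows; each row shifts and turns the commanded pose from where the row before left it; what a row does not reach is not made up. A row lasts 1/12 s, in which the tool goes at most 41.7 mm and 7.16 degrees, less where a joint would pass 70% of its speed; a pose out of reach is approached as far as the arm can. A call with a gripper value outside its range is refused whole. The fingers move at their own pace and stop on an object; "force" is the grip in N (left out, the last holds). Time passes only in rows, so rows that do not move let the fingers close. It gives the time, the measured TCP pose, the force and the opening at its end, in the units of the state.
- bot.state(): the state, without advancing time (a new reading comes with each control period).
- bot.snapshot(name): name is "scene" or "top"; returns (picture, depth): 384x512x3 uint8, red, green, blue; 384x512 float32, m along the optical axis (not along the pixel's ray), 0 where there is no reading.
- bot.camera_model(name): a dict with "intrinsics" (3x3 intrinsics, pixels), "R" (3x3) and "t" (3): a world point X has camera coordinates R X + t. Camera axes: x right, y down, z forward; pixel columns grow to the right and rows downward; lengths in m; the calibration is good to about 2 mm. A picture is of the moment at which its call begins. camera_model takes no time and is no camera call.
- bot.job_done(): hands the job in, once; it reports no verdict.
The state is a dict: "t": time; "joint_pos": joint angles; "joint_velocities": joint speeds; "joint_efforts": joint torques, N m; "tcp_pos": TCP position; "tcp_rot": TCP orientation; "ft_force": force on the tool from outside, world axes, zero at the start; "moment": the same for the moment, N m; "width": opening from 0.0 (shut) to 1.0 (fully open).
Only numpy, scipy, OpenCV 4.12 (cv2) and the standard library are available. Lean on these libraries where they do the work, as an engineer would, in place of code of your own. Each camera call takes 0.05 s, during which the arm holds its last target.

### The job

Lay the tasting point on the counter: put each of the four loose things into the wooden holder made for it. The brownie goes flat inside the rim of the small oblong board, the ramekin upright inside the rim of the round coaster, the round pastry cutter upright over the raised round boss of the square block, and the chalk pen, centred lengthways, into both notches of the narrow cradle; let go of everything and leave the roll of tape where it is.

Things in the scene. Friction and masses are not known exactly. Their poses are not given: they have to be found in the camera images.
- brownie: Dark chocolate brownie, a rough slab 59 (its x) x 76 (its y) x 36 high mm, 0.06-0.11 kg. Origin at the centre of its underside, z up. Grasp across the 59 mm width, fingers closing along its x.
- ramekin: Plain cream ceramic ramekin standing upright, open on top: rim 82 mm across, base 76 mm across, 48 mm high, wall about 5 mm thick at the rim, inner floor 6 mm up, 0.13-0.25 kg. Origin at the centre of its underside, z up. Too wide to span: pinch the wall at the rim, one finger inside and one outside (aim at 36 mm from the centre). It may shift or settle up to 5 mm as flat fingers close on the curved wall, so check where it sits before lowering it.
- cutter: Plain round steel pastry cutter, an open tube standing on end: 60 mm outer diameter, 2 mm wall (56 mm inside), 45 mm high, open at both ends, 0.06-0.13 kg. Origin at the centre of its underside, z up. Grasp across the outside.
- chalk_pen: White chalk pen with a black cap lying on the counter, 15 mm thick, 134 mm long along its y, 0.02 kg. Origin on the skin of the barrel at mid-length (its underside at the start). It can roll: use point pen_mid for its position.
- pen_mid (a point): Point on the pen's axis at mid-length, 7.5 mm above the counter at the start; its y axis runs along the pen.
- board: Holder for the brownie: small oblong wooden board, 86 (x) x 104 (y) mm outside, inner recess 74 (x) x 92 (y) mm, recess floor 6 mm above the counter, rim 12 mm above the counter and 6 mm thick. Fixed to the counter. Origin at the centre of its underside, z up. Its long side is y.
- coaster: Holder for the ramekin: round wooden coaster, 102 mm outside diameter, inner recess 90 mm diameter, recess floor 6 mm above the counter, rim top 12 mm above the counter. Fixed. Origin at the centre of its underside, z up. 
- boss_block: Holder for the pastry cutter: flat square wooden block, 84 x 84 mm, top 6 mm above the counter, with a round boss in the middle, 42 mm across, rising to 16 mm above the counter, its upper edge bevelled. The cutter stands on the block round the boss. Fixed. Origin at the centre of its underside, z up. 
- cradle: Holder for the pen: narrow wooden strip 36 (x) x 112 (y) x 6 mm with two 14 mm thick notched uprights 45 mm either side of its middle (along y), 24 mm high, each with an open V notch about 28 mm wide at the top. Between the uprights 76 mm are free for the fingers. Fixed. Origin at the centre of its underside, z up. The pen lies along y with its axis 20.5 mm above the counter; either end may point either way.
- tape_roll: Bystander: roll of tan tape lying flat, 76 mm across, 18 mm high, loose. Origin at the centre of its underside, z up. Leave it where it is.

How it is judged:
By the outcome, as a careful person would: the job done as asked, in the order asked, and still so for the second after the job is handed in, with the robot touching nothing.
It also fails if it takes over 112 s, if anything falls off the work surface, if the arm or the gripper's body presses on something with over 40 N, if the wrist force passes 120 N, or if a joint passes its speed limit or range.

## Working session

There is one attempt and no reset: what is moved stays moved. The work goes in short steps, Python scripts to look and compute and a tool call to move; the robot and the scene stay as the last step left them, time stands still between calls to the robot, and variables do not carry over. Pictures are saved under pics/ and viewed, and the job is handed in when it is done.

Besides the shell and the picture viewer there is one more tool, called after "Call:" as name([rows], argument=value, ...), one row to a line, values as JSON. send_rows: Moves the arm, as the interface text tells. Its arguments: {"type":"object","properties":{"steps":{"type":"array","items":{"type":"array","items":{"type":"number"}}},"force":{"type":"number"}},"required":["steps"]}

```bash
ls; mkdir -p pics
python3 - <<'E'
from rig import bot
import cv2,numpy as np
s=bot.state();print(s)
for n in("scene","top"):
    p,d=bot.snapshot(n)
    np.savez(f"{n}0.npz",p=p,d=d)
    cv2.imwrite(f"pics/{n}0.png",cv2.resize(p[:,:,::-1],(800,600),interpolation=cv2.INTER_CUBIC))
    m=bot.camera_model(n);print(n,m, -np.array(m["R"]).T@np.array(m["t"]))
E
```

```text
pics
{'t': 0.0, 'joint_pos': array([-1.46430475e+00,  3.81236165e-01,  1.29827676e+00,  1.02340373e-05,
        1.46358355e+00, -2.15278179e-01]), 'joint_velocities': array([ 0.00038992,  0.00118953,  0.0001588 ,  0.00016312,  0.00012967,
       -0.00082297]), 'joint_efforts': array([ 2.77040181e-04, -4.48463774e+01, -2.31273347e+01, -2.62566582e-04,
        4.76462650e-03,  2.35990598e-05]), 'tcp_pos': array([ 0.17391908, -0.5215097 ,  0.25568478]), 'tcp_rot': array([-5.63194487e-04,  8.11247248e-01, -5.84702776e-01, -4.98199675e-04]), 'ft_force': array([ 0.52131857, -0.30149158, -0.6595163 ]), 'moment': array([-0.02982419,  0.0050834 ,  0.02706962]), 'width': 1.0031211643520346}
scene {'intrinsics': array([[426.85067068,   0.        , 259.11537934],
       [  0.        , 426.85067068, 186.44993376],
       [  0.        ,   0.        ,   1.        ]]), 'R': array([[-0.68503728, -0.7284302 ,  0.01064753],
       [-0.41797505,  0.38102147, -0.82469358],
       [ 0.59667477, -0.56939624, -0.56547956]]), 't': array([0.34711138, 0.2456447 , 0.97522673])} [-0.24143559  0.71454094  0.75035651]
top {'intrinsics': array([[485.25509523,   0.        , 256.591283  ],
       [  0.        , 485.25509523, 187.56630632],
       [  0.        ,   0.        ,   1.        ]]), 'R': array([[-0.01821573, -0.99977545, -0.01082746],
       [-0.98094906,  0.01996545, -0.19323642],
       [ 0.1934092 ,  0.00710124, -0.98109248]]), 't': array([0.03640672, 0.46839022, 1.3777794 ])} [0.1936549  0.01726298 1.44263325]
```

View pics/scene0.png

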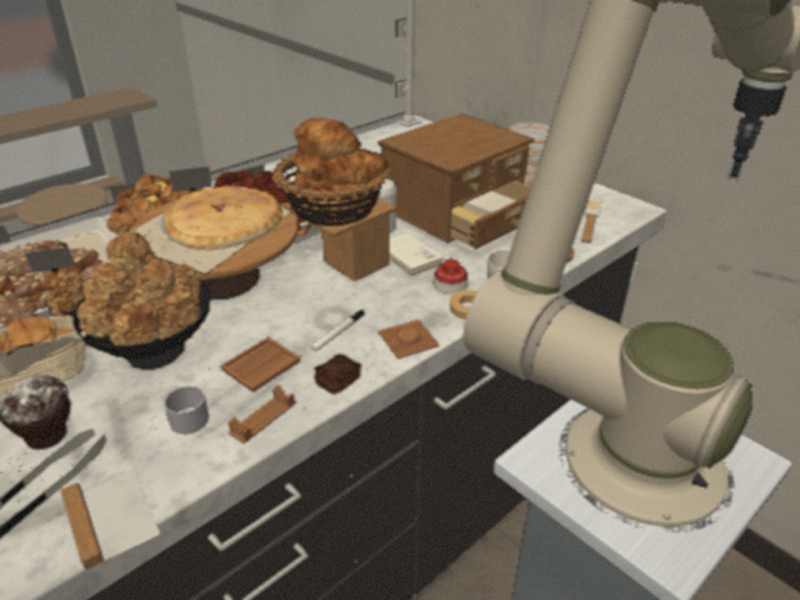

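View pics/top0.png

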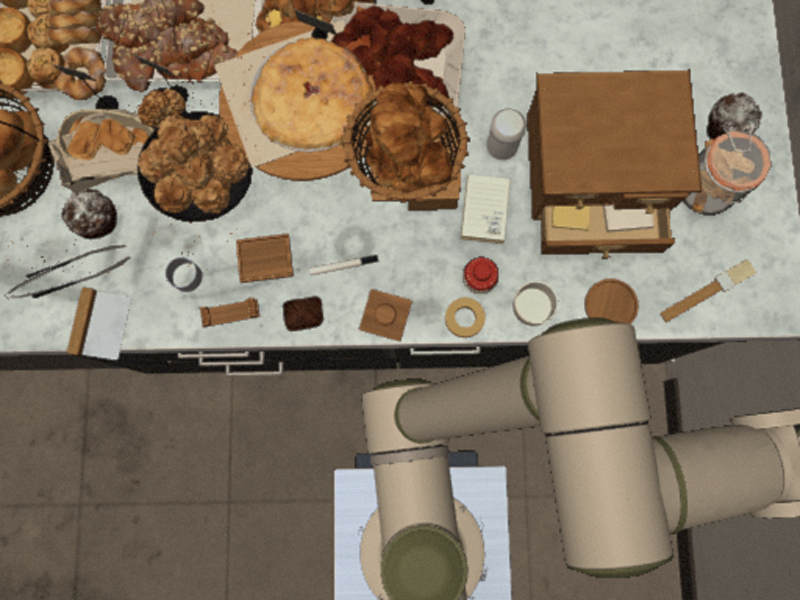

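Scene (800x600 views): in top, cutter at (183,274), board (265,258), cradle (229,313), brownie (303,313), pen (343,265), boss block (386,314), tape (465,316), ramekin (535,303), coaster (611,302). Next I'll segment these objects and turn the pixels into positions.

```bash
cat > h.py <<'E'
import numpy as np,cv2
from rig import bot
C={n:bot.camera_model(n) for n in("scene","top")}
def ray(n,uv):
    m=C[n];K=np.array(m["intrinsics"]);R=np.array(m["R"]);t=np.array(m["t"])
    uv=np.atleast_2d(uv).astype(float)
    d=np.c_[(uv[:,0]-K[0,2])/K[0,0],(uv[:,1]-K[1,2])/K[1,1],np.ones(len(uv))]@R
    return -R.T@t,d
def plane(n,uv,z):
    c,d=ray(n,uv);return c+d*((z-c[2])/d[:,2])[:,None]
def dep(n,uv,D):
    c,d=ray(n,uv);uv=np.atleast_2d(uv).astype(int);return c+d*D[uv[:,1],uv[:,0]][:,None]
def proj(n,X):
    m=C[n];q=np.atleast_2d(X)@np.array(m["R"]).T+np.array(m["t"]);q=q@np.array(m["intrinsics"]).T;return q[:,:2]/q[:,2:]
def tri(uv1,uv2):
    c1,d1=ray("scene",uv1);c2,d2=ray("top",uv2);d1=d1[0]/np.linalg.norm(d1);d2=d2[0]/np.linalg.norm(d2)
    A=np.c_[d1,-d2];s=np.linalg.lstsq(A,c2-c1,rcond=None)[0]
    a=c1+s[0]*d1;b=c2+s[1]*d2;return (a+b)/2,np.linalg.norm(a-b)
def world(n,D):
    v,u=np.mgrid[:384,:512];X=dep(n,np.c_[u.ravel(),v.ravel()],D).reshape(384,512,3);X[D==0]=np.nan;return X
E
python3 - <<'E'
from h import *
for n in("scene","top"):
    z=np.load(n+"0.npz");p,d=z["p"],z["d"]
    X=world(n,d)
    box={"scene":(100,180,310,295),"top":(90,140,415,220)}[n]
    x0,y0,x1,y1=box
    c=cv2.resize(p[y0:y1,x0:x1,::-1],None,fx=800/(x1-x0),fy=800/(x1-x0),interpolation=cv2.INTER_CUBIC)
    cv2.imwrite(f"pics/{n}_crop.png",c)
    h=np.nan_to_num(X[y0:y1,x0:x1,2])
    h=np.clip((h+0.01)/0.07*255,0,255).astype(np.uint8)
    cv2.imwrite(f"pics/{n}_h.png",cv2.resize(h,None,fx=800/(x1-x0),fy=800/(x1-x0),interpolation=cv2.INTER_NEAREST))
    print(n,c.shape)
X=world("top",np.load("top0.npz")["d"])
for nm,(u,v) in dict(cutter=(183,274),board=(265,258),cradle=(229,313),brownie=(303,313),pen=(343,265),boss=(386,314),tape=(465,316),ram=(535,303),coaster=(611,302),table=(310,290)).items():
    u=int(u*.64);v=int(v*.64);print(nm,X[v,u].round(4), np.nanmax(X[v-18:v+18,u-18:u+18,2]).round(3))
E
```

```text
scene (438, 800, 3)
top (197, 800, 3)
cutter [ 0.5267  0.4546 -0.0038] 0.052
board [0.5528 0.2939 0.0049] 0.019
cradle [0.4461 0.362  0.0027] 0.03
brownie [0.4397 0.2171 0.0233] 0.036
pen [0.5354 0.1405 0.0117] 0.022
boss [0.438  0.0569 0.014 ] 0.022
tape [ 0.4315 -0.0932 -0.0012] 0.035
ram [ 4.560e-01 -2.296e-01  4.000e-04] 0.663
coaster [ 0.4522 -0.3758  0.0049] 0.687
table [ 0.49    0.2057 -0.0017] 0.036
```

```bash
ls pics
```

```text
scene0.png
scene_crop.png
scene_h.png
top0.png
top_crop.png
top_h.png
```

View pics/top_crop.png

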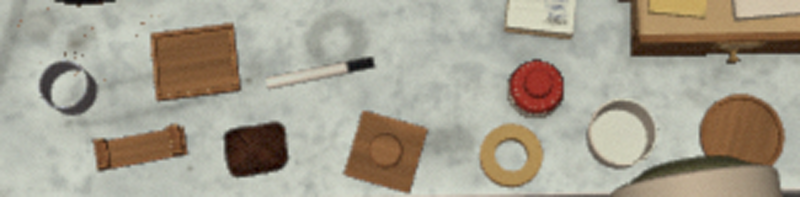

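View pics/top_h.png

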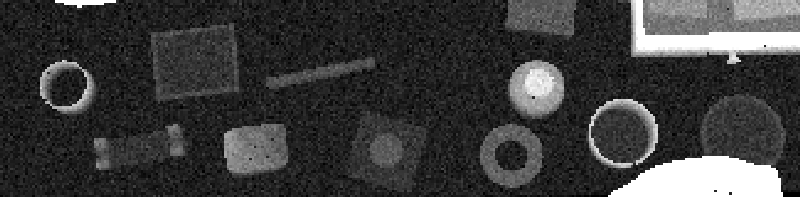

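View pics/scene_crop.png

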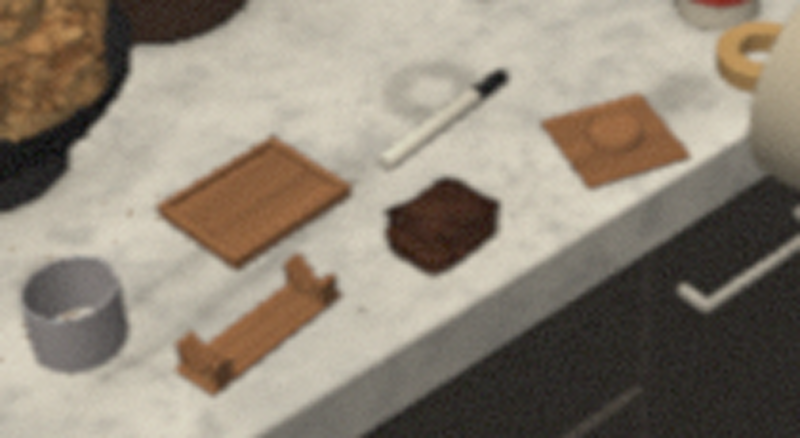

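View pics/scene_h.png

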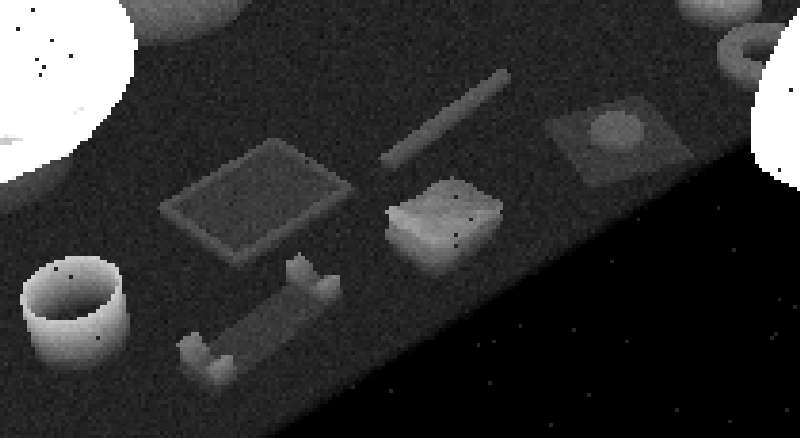

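```bash
cat > meas.py <<'E'
from h import *
def meas(tag,which=None):
    S={n:np.load(f"{n}{tag}.npz") for n in("scene","top")}
    return S
def contour(n,p,seed,kind,rad=40,k=4):
    """upsampled colour mask contour around seed (px). returns contour px of biggest blob"""
    u,v=seed;x0,y0=int(u-rad),int(v-rad)
    c=p[y0:y0+2*rad,x0:x0+2*rad]
    c=cv2.resize(c,None,fx=k,fy=k,interpolation=cv2.INTER_CUBIC)
    lab=cv2.cvtColor(c,cv2.COLOR_RGB2LAB).astype(float);hsv=cv2.cvtColor(c,cv2.COLOR_RGB2HSV).astype(float)
    if kind=="wood": m=hsv[...,1]>75
    elif kind=="dark": m=lab[...,0]<105
    m=m.astype(np.uint8)*255
    m=cv2.morphologyEx(m,cv2.MORPH_OPEN,np.ones((5,5)))
    cs,_=cv2.findContours(m,cv2.RETR_EXTERNAL,cv2.CHAIN_APPROX_NONE)
    q=(rad*k,rad*k)
    cs=sorted(cs,key=lambda a:-cv2.pointPolygonTest(a,q,True))
    return (cs[0][:,0,:]+.5)/k-.5+[x0,y0]
def rect(P):
    (c,s,a)=cv2.minAreaRect((P[:,:2]*1000).astype(np.float32));return np.round(c,1),np.round(s,1),round(a,1)
E
python3 - <<'E'
from meas import *
S=meas("0")
X=world("top",S["top"]["d"]);Xs=world("scene",S["scene"]["d"])
print("table bias", np.nanmedian(X[150:215,100:250,2]),np.nanmedian(Xs[230:250,150:200,2]))
g={n:S[n]["p"] for n in S}
seeds={"top":dict(board=(170,165),boss=(247,201),brownie=(194,200),cradle=(147,200)),}
Xg=dict(board=[.553,.294,.012],boss=[.438,.057,.006],brownie=[.4397,.217,.036],cradle=[.446,.362,.01])
for nm,x in Xg.items():
    for n in("top","scene"):
        sd=proj(n,x)[0]
        ct=contour(n,g[n],sd,"dark" if nm=="brownie" else "wood")
        P=plane(n,ct,x[2]);print(nm,n,rect(P))
for nm,x,zr in (("board",Xg["board"],(.004,.02)),("brownie",Xg["brownie"],(.025,.05)),("boss",Xg["boss"],(.004,.022)),("bosstop",Xg["boss"],(.012,.022)),("cradle",Xg["cradle"],(.003,.035)),("cut",[.527,.4546,0],(.02,.06)),("tape",[.4315,-.093,0],(.01,.03)),("ram",[.456,-.2296,0],(.04,.06))):
    for n,XX in(("top",X),("scene",Xs)):
        m=(np.hypot(XX[...,0]-x[0],XX[...,1]-x[1])<.075)&(XX[...,2]>zr[0])&(XX[...,2]<zr[1])
        if m.sum()<20: continue
        P=XX[m];
        l,nl=cv2.connectedComponents(m.astype(np.uint8))[::-1] if 0 else (None,None)
        cc=cv2.connectedComponentsWithStats(m.astype(np.uint8));i=1+np.argmax(cc[2][1:,4]);P=XX[cc[1]==i]
        print("depth",nm,n,rect(P),P[:,2].mean().round(4),np.percentile(P[:,2],[10,50,90]).round(4),len(P))
E
```

```text
table bias 0.00010477766378902409 0.004417523864463813
board top (array([551.8, 293.6]), array([ 86.4, 104.5]), 6.4)
board scene (array([548.1, 296.6]), array([ 92.5, 108. ]), 6.3)
boss top (array([436.1,  59.3]), array([83.1, 83.3]), 72.8)
boss scene (array([433.9,  61.4]), array([83.6, 85.7]), 72.5)
brownie top (array([436.3, 213.6]), array([59.8, 73.9]), 7.7)
brownie scene (array([419.7, 234.4]), array([70.9, 79.6]), 8.2)
cradle top (array([446.9, 358.4]), array([ 39.2, 110.5]), 10.0)
cradle scene (array([448.8, 360.6]), array([ 52.5, 119.1]), 9.5)
depth board top (array([553.9, 292.8]), array([ 95.1, 116.2]), 6.7) 0.0081 [0.0046 0.0073 0.0127] 643
depth board scene (array([551.4, 292.9]), array([ 90.4, 108. ]), 5.8) 0.0078 [0.0048 0.0069 0.012 ] 890
depth brownie top (array([428.2, 232.7]), array([68.3, 36.6]), 46.5) 0.0291 [0.0258 0.0287 0.0333] 118
depth brownie scene (array([426.1, 232.5]), array([68. , 37.4]), 47.3) 0.0287 [0.0256 0.0279 0.0326] 139
depth boss top (array([435.1,  58.2]), array([86.7, 87.4]), 76.5) 0.0088 [0.0045 0.0074 0.0153] 539
depth boss scene (array([433
[... 395 characters left out ...]
dle scene (array([447.6, 359.2]), array([ 47.6, 114.5]), 7.7) 0.0099 [0.0041 0.0071 0.0203] 593
depth cut top (array([519.5, 445.5]), array([61.2, 58.7]), 55.7) 0.0341 [0.0234 0.0357 0.0433] 144
depth cut scene (array([518.1, 446.1]), array([60.8, 61.4]), 27.7) 0.0338 [0.0225 0.034  0.0441] 434
depth tape top (array([427.4, -92.5]), array([74.4, 74.5]), 33.7) 0.0167 [0.0131 0.0168 0.0207] 376
depth tape scene (array([446.6, -96.8]), array([ 64.5, 108.4]), 62.3) 0.018 [0.0123 0.0174 0.0258] 271
depth ram top (array([ 455.8, -232.5]), array([80.6, 55. ]), 40.9) 0.0457 [0.0414 0.0458 0.0497] 69
depth ram scene (array([ 463.8, -213.1]), array([37.3, 87. ]), 28.1) 0.0451 [0.0414 0.045  0.0484] 66
```

Run:
```python
from meas import *
S=meas("0")
from scipy.optimize import least_squares
a=np.radians(8)
for n in("top","scene"):
    X=world(n,S[n]["d"]);c=np.array([.436,.215])
    d=X[...,:2]-c
    lx=d[...,0]*np.cos(a)+d[...,1]*np.sin(a);ly=-d[...,0]*np.sin(a)+d[...,1]*np.cos(a)
    m=(abs(lx)<.05)&(abs(ly)<.06)
    for zt in(.008,.014,.02,.026):
        k=m&(X[...,2]>zt)
        print(n,zt,k.sum(),(np.percentile(lx[k],[1,99])*1000).round(1),(np.percentile(ly[k],[1,99])*1000).round(1), rect(X[k]))
    # circles: cutter rim, ramekin rim, coaster, tape
    for nm,x,zr,R in(("cut",(.520,.4455),(.038,.053),30),("ram",(.456,-.2296),(.041,.055),41),("boss",(.436,.059),(.012,.022),0),("coasterdisc",(.452,-.3758),(.004,.02),51),("tape",(.4274,-.0925),(.01,.03),38)):
        k=(np.hypot(X[...,0]-x[0],X[...,1]-x[1])<.065)&(X[...,2]>zr[0])&(X[...,2]<zr[1])
        P=X[k]
        if len(P)<10: print(n,nm,len(P));continue
        cc,r=cv2.minEnclosingCircle((P[:,:2]*1000).astype(np.float32))
        f=least_squares(lambda q:np.hypot(P[:,0]*1e3-q[0],P[:,1]*1e3-q[1])-q[2],[x[0]*1e3,x[1]*1e3,30],loss="soft_l1")
        print(n,nm,len(P),"enc",np.round(cc,1),round(r,1),"fit",f.x.round(1),"z",np.percentile(P[:,2],[10,50,90,98]).round(4))
```

```text
top 0.008 465 [-22.6  32.9] [-35.3  35.7] (array([430., 215.]), array([79.2, 72.6]), 4.5)
top 0.014 424 [-22.   32.9] [-34.8  35.7] (array([440.9, 216. ]), array([57.3, 72.6]), 4.8)
top 0.02 289 [-21.7  31.6] [-28.8  35.7] (array([441.3, 216.4]), array([55.1, 71.7]), 7.8)
top 0.026 109 [-21.4  28.9] [-13.6  36.1] (array([439.5, 225.4]), array([52.9, 53.3]), 7.3)
top cut 51 enc [519.2 445.3] 30.9 fit [519.6 445.6  28.7] z [0.0393 0.0414 0.0457 0.0522]
top ram 98 enc [ 447.4 -223.7] 41.0 fit [ 447.2 -223.2   39.2] z [0.0424 0.0466 0.0506 0.0523]
top boss 123 enc [433.6  58.6] 38.2 fit [436.3  59.6  14.1] z [0.0126 0.015  0.0185 0.0205]
top coasterdisc 550 enc [ 454.7 -373.6] 62.3 fit [ 455.2 -376.4   36.8] z [0.0046 0.0072 0.0114 0.0146]
top tape 414 enc [438.2 -99.2] 51.6 fit [428.9 -92.7  31.2] z [0.013  0.0169 0.0213 0.0281]
scene 0.008 490 [-24.9  30.4] [-36.   38.7] (array([439.5, 216.3]), array([59.2, 78. ]), 8.4)
scene 0.014 438 [-24.9  30.7] [-36.   38.3] (array([439.9, 216.3]), array([58.5, 78. ]), 8.3)
scene 0.02 294 [-24.2  30.3] [-25.1  37.2] (array([439., 219.]), array([57.3, 69.8]), 10.3)
scene 0.026 118 [-24.1  24.6] [-8.7 36.3] (array([433.9, 226.7]), array([46.6, 52.6]), 1.4)
scene cut 155 enc [517.3 445.9] 32.2 fit [518.  445.9  28.8] z [0.039  0.0425 0.0455 0.047 ]
scene ram 61 enc [ 453.2 -218.7] 43.6 fit [ 445.2 -223.5   38.9] z [0.0417 0.0455 0.0484 0.0509]
scene boss 110 enc [433.2  59.4] 20.9 fit [432.7  61.2  14.6] z [0.0133 0.0154 0.0175 0.0184]
scene coasterdisc 22 enc [ 401.6 -391.1] 22.9 fit [ 453.8 -364.4   60.6] z [0.0063 0.0113 0.015  0.0157]
scene tape 238 enc [440.4 -97.6] 52.0 fit [457.2 -86.   33.2] z [0.0123 0.0174 0.0243 0.0286]
```

Two views agree (about 2 mm) on the brownie at (0.440, 0.216), yaw ≈ 7.8°, and the board at (0.552, 0.2935), yaw ≈ 6.5°. The measured heights match the text, so I'll move over the brownie.

Call:
send_rows([
  [0.0133, 0.0369, 0, 0, 0, 3.97, 100],
  [0.0133, 0.0369, 0, 0, 0, 3.97, 100],
  [0.0133, 0.0369, 0, 0, 0, 3.97, 100],
  [0.0133, 0.0369, 0, 0, 0, 3.97, 100],
  [0.0133, 0.0369, 0, 0, 0, 3.97, 100],
  [0.0133, 0.0369, 0, 0, 0, 3.97, 100],
  [0.0133, 0.0369, 0, 0, 0, 3.97, 100],
  [0.0133, 0.0369, 0, 0, 0, 3.97, 100],
  [0.0133, 0.0369, 0, 0, 0, 3.97, 100],
  [0.0133, 0.0369, 0, 0, 0, 3.97, 100],
], force=30)

```text
t: 0.93
tcp_pos: [0.3069, -0.1508, 0.2563]
tcp_rot: [-0.0, 0.962, -0.273, 0.0]
ft_force: [0.9, -1.2, 0.4]
width: 0.998
```

Call:
send_rows([
  [0.0133, 0.0369, -0.008, 0, 0, 3.97, 100],
  [0.0133, 0.0369, -0.008, 0, 0, 3.97, 100],
  [0.0133, 0.0369, -0.008, 0, 0, 3.97, 100],
  [0.0133, 0.0369, -0.008, 0, 0, 3.97, 100],
  [0.0133, 0.0369, -0.008, 0, 0, 3.97, 100],
  [0.0133, 0.0369, -0.008, 0, 0, 3.97, 100],
  [0.0133, 0.0369, -0.008, 0, 0, 3.97, 100],
  [0.0133, 0.0369, -0.008, 0, 0, 3.97, 100],
  [0.0133, 0.0369, -0.008, 0, 0, 3.97, 100],
  [0.0133, 0.0369, -0.008, 0, 0, 3.97, 100],
  [0, 0, 0, 0, 0, 0, 100],
  [0, 0, 0, 0, 0, 0, 100],
])

```text
t: 1.93
tcp_pos: [0.4396, 0.2176, 0.1753]
tcp_rot: [0.0, 0.998, 0.07, -0.001]
ft_force: [-0.9, -0.5, 0.4]
width: 0.995
```

```bash
cat > snap.py <<'E'
from h import *
def snap(tag,names=("scene","top")):
    for n in names:
        p,d=bot.snapshot(n);np.savez(f"{n}{tag}.npz",p=p,d=d)
def crop(tag,n,box,w=800):
    p=np.load(f"{n}{tag}.npz")["p"];x0,y0,x1,y1=box
    f=min(800/(x1-x0),600/(y1-y0));cv2.imwrite(f"pics/{n}{tag}_c.png",cv2.resize(p[y0:y1,x0:x1,::-1],None,fx=f,fy=f,interpolation=cv2.INTER_CUBIC))
E
python3 - <<'E'
from snap import *
from scipy.optimize import least_squares
snap("1");s=bot.state();q=s["tcp_rot"];print(s["tcp_pos"],2*np.degrees(np.arctan2(q[2],q[1])))
crop("1","top",(150,120,420,230));crop("1","scene",(200,130,400,290))
for n in("top","scene"):
    X=world(n,np.load(n+"1.npz")["d"])
    for nm,x,zr,r0 in(("ram",(.447,-.2235),(.041,.055),.055),("coaster_all",(.455,-.376),(.004,.02),.06),("coaster_rim",(.455,-.376),(.0095,.02),.06),("tape",(.429,-.0927),(.01,.03),.05)):
        k=(np.hypot(X[...,0]-x[0],X[...,1]-x[1])<r0)&(X[...,2]>zr[0])&(X[...,2]<zr[1])
        P=X[k]
        if len(P)<10: print(n,nm,len(P));continue
        cc,r=cv2.minEnclosingCircle((P[:,:2]*1000).astype(np.float32))
        f=least_squares(lambda q:np.hypot(P[:,0]*1e3-q[0],P[:,1]*1e3-q[1])-q[2],[x[0]*1e3,x[1]*1e3,30],loss="soft_l1")
        print(n,nm,len(P),"enc",np.round(cc,1),round(r,1),"fit",f.x.round(1),"z",np.percentile(P[:,2],[10,50,90,98]).round(4))
E
```

```text
[0.43959816 0.21577031 0.17618452] 7.80423399032092
top ram 106 enc [ 447.7 -223.5] 41.2 fit [ 447.  -223.2   39.2] z [0.0421 0.046  0.0505 0.0532]
top coaster_all 677 enc [ 454.9 -375.9] 59.8 fit [ 449.1 -375.1   39.4] z [0.0046 0.0073 0.0118 0.0149]
top coaster_rim 186 enc [ 446.7 -374.1] 51.0 fit [ 446.7 -373.9   46.4] z [0.0098 0.0112 0.0146 0.0168]
top tape 376 enc [427.9 -92.6] 38.4 fit [427.2 -92.   30.3] z [0.0132 0.017  0.0211 0.0229]
scene ram 32 enc [ 462.3 -205.4] 32.8 fit [ 442.2 -226.3   42.5] z [0.0415 0.0449 0.0486 0.0503]
scene coaster_all 0
scene coaster_rim 0
scene tape 294 enc [432.7 -93.2] 46.1 fit [423.2 -89.8  31. ] z [0.0132 0.0174 0.0196 0.0209]
```

View pics/top1_c.png

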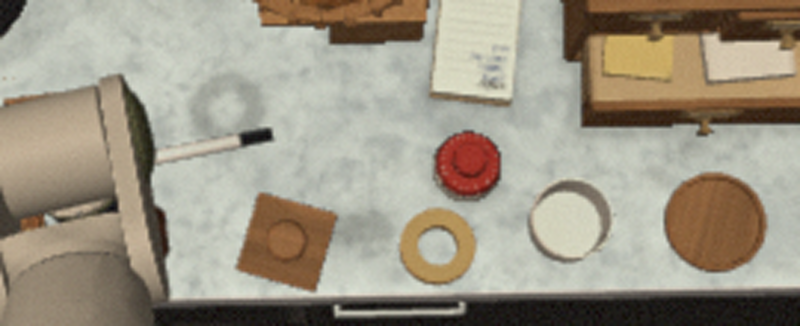

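View pics/scene1_c.png

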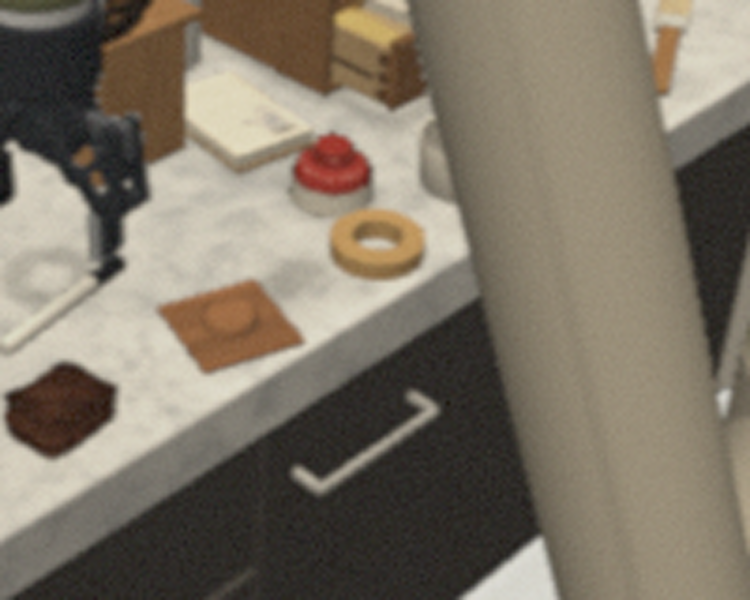

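The coaster rim is at (0.447, -0.374) and the ramekin rim at (0.447, -0.223). The scene picture shows the brownie at crop (60,408), clear of the gripper. Descending.

Call:
send_rows([
  [0, 0, -0.027, 0, 0, 0, 100],
  [0, 0, -0.027, 0, 0, 0, 100],
  [0, 0, -0.027, 0, 0, 0, 100],
  [0, 0, -0.027, 0, 0, 0, 100],
  [0, 0, -0.027, 0, 0, 0, 100],
  [0, 0, -0.008, 0, 0, 0, 100],
  [0, 0, 0, 0, 0, 0, 100],
  [0, 0, 0, 0, 0, 0, 100],
])

```text
t: 2.7
tcp_pos: [0.4404, 0.2157, 0.0343]
tcp_rot: [-0.0, 0.998, 0.068, 0.0]
ft_force: [-0.3, -0.0, 0.6]
width: 0.997
```

Call:
send_rows([
  [0, 0, 0, 0, 0, 0, 0],
  [0, 0, 0, 0, 0, 0, 0],
  [0, 0, 0, 0, 0, 0, 0],
  [0, 0, 0, 0, 0, 0, 0],
  [0, 0, 0, 0, 0, 0, 0],
  [0, 0, 0, 0, 0, 0, 0],
  [0, 0, 0, 0, 0, 0, 0],
  [0, 0, 0, 0, 0, 0, 0],
], force=30)

```text
t: 3.37
tcp_pos: [0.4408, 0.2163, 0.035]
tcp_rot: [-0.0, 0.998, 0.068, 0.002]
ft_force: [0.1, -2.2, 10.4]
width: 0.647
```

Call:
send_rows([
  [0, 0, 0.005, 0, 0, 0, 0],
  [0, 0, 0.015, 0, 0, 0, 0],
  [0, 0, 0.03, 0, 0, 0, 0],
  [0, 0, 0.03, 0, 0, 0, 0],
  [0, 0, 0, 0, 0, 0, 0],
  [0, 0, 0, 0, 0, 0, 0],
])

```text
t: 3.87
tcp_pos: [0.4404, 0.2164, 0.115]
tcp_rot: [-0.0, 0.998, 0.068, 0.002]
ft_force: [0.5, -1.1, -1.3]
width: 0.647
```

Run:
```python
from snap import *
snap("2");s=bot.state();print(s["tcp_pos"],s["width"],s["ft_force"])
crop("2","scene",(130,180,310,295));crop("2","top",(100,140,250,230))
```

```text
[0.43942251 0.21615478 0.11290316] 0.6451663125660404 [-0.83829409  0.02039944 -1.25736582]
```

View pics/scene2_c.png

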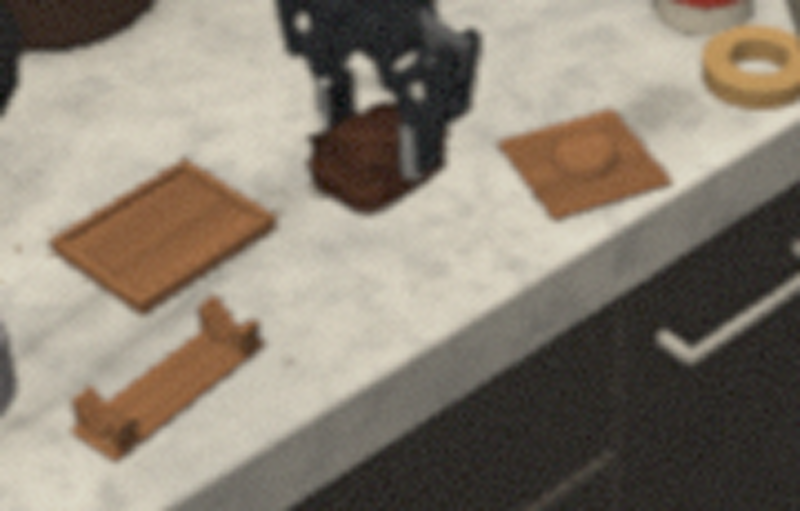

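View pics/top2_c.png

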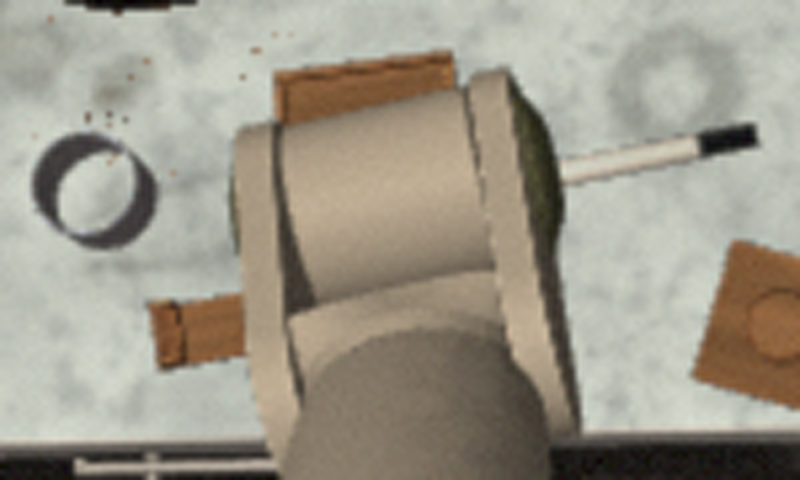

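The brownie is held level (scene crop (375,160)). Moving it over the board.

Call:
send_rows([
  [0.0186, 0.013, 0, 0, 0, -0.23, 0],
  [0.0186, 0.013, 0, 0, 0, -0.23, 0],
  [0.0186, 0.013, 0, 0, 0, -0.23, 0],
  [0.0186, 0.013, 0, 0, 0, -0.23, 0],
  [0.0186, 0.013, 0, 0, 0, -0.23, 0],
  [0.0186, 0.013, 0, 0, 0, -0.23, 0],
  [0, 0, -0.02, 0, 0, 0, 0],
  [0, 0, -0.02, 0, 0, 0, 0],
  [0, 0, 0, 0, 0, 0, 0],
  [0, 0, 0, 0, 0, 0, 0],
])

```text
t: 4.8
tcp_pos: [0.5507, 0.294, 0.0716]
tcp_rot: [0.001, 0.998, 0.056, -0.002]
ft_force: [-0.2, 0.4, 0.2]
width: 0.643
```

Run:
```python
from meas import *
from snap import *
snap("3");s=bot.state();print(s["tcp_pos"],s["width"],s["ft_force"])
crop("3","scene",(130,180,250,270));crop("3","top",(100,140,250,230))
X=world("scene",np.load("scene3.npz")["d"]);p=np.load("scene3.npz")["p"]
L=cv2.cvtColor(p,cv2.COLOR_RGB2HSV)
m=(np.hypot(X[...,0]-.551,X[...,1]-.294)<.07)&(X[...,2]>.03)&(X[...,2]<.1)&(L[...,1]>70)
P=X[m];print(rect(P),P[:,2].min(),P[:,2].max(),m.sum())
```

```text
[0.55172006 0.29425581 0.0738487 ] 0.6439757792649451 [ 0.51587172  0.09274455 -1.45425163]
(array([538.2, 298.2]), array([70.1, 66.9]), 33.6) 0.035396248731700664 0.08248002342726879 363
```

View pics/scene3_c.png

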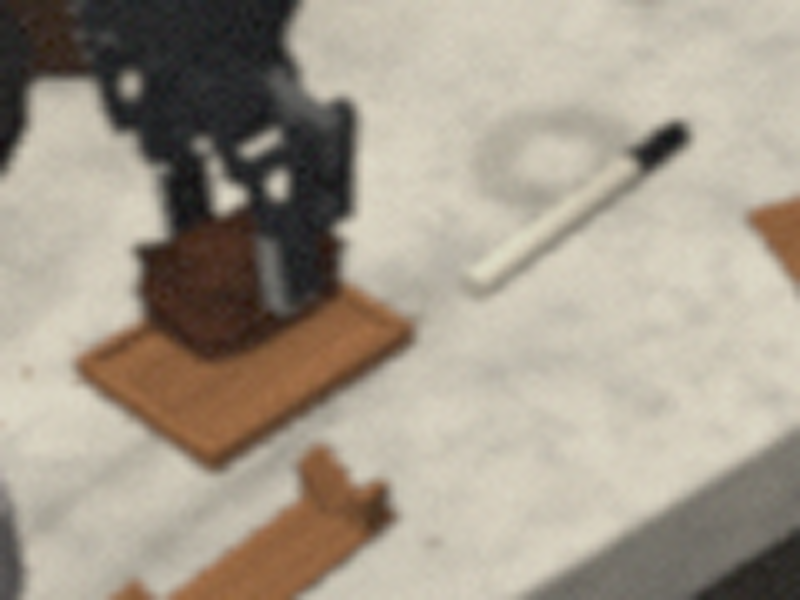

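Call:
send_rows([
  [0, 0, -0.015, 0, 0, 0, 0],
  [0, 0, -0.015, 0, 0, 0, 0],
  [0, 0, -0.002, 0, 0, 0, 0],
  [0, 0, 0, 0, 0, 0, 0],
  [0, 0, 0, 0, 0, 0, 0],
  [0, 0, 0, 0, 0, 0, 0],
])

```text
t: 5.4
tcp_pos: [0.5519, 0.2943, 0.0424]
tcp_rot: [-0.0, 0.998, 0.056, 0.001]
ft_force: [0.5, -0.2, -1.0]
width: 0.645
```

Run:
```python
from snap import *
snap("4",["scene"]);s=bot.state();print(s["tcp_pos"],s["width"],s["ft_force"])
crop("4","scene",(130,180,250,270))
```

```text
[0.55183369 0.2943539  0.04222581] 0.6430870720022864 [ 0.59801444 -0.44105521 -1.4816499 ]
```

View pics/scene4_c.png

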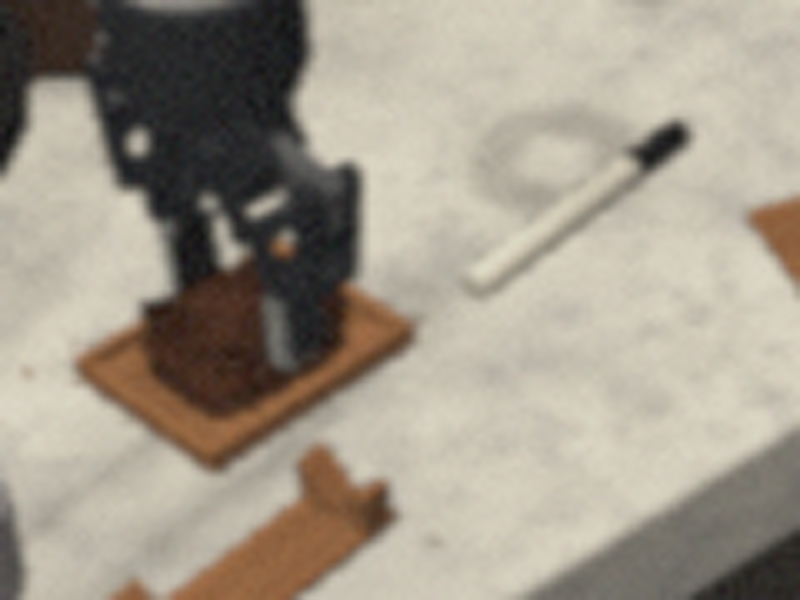

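The brownie sits centred inside the rim and no contact force has shown yet. I'll lower it 2 mm and release.

Call:
send_rows([
  [0, 0, -0.002, 0, 0, 0, 0],
  [0, 0, 0, 0, 0, 0, 0],
  [0, 0, 0, 0, 0, 0, 0],
])

```text
t: 5.7
tcp_pos: [0.552, 0.2944, 0.0411]
tcp_rot: [-0.0, 0.998, 0.056, 0.001]
ft_force: [-2.7, -1.6, 10.0]
width: 0.646
```

Call:
send_rows([
  [0, 0, 0, 0, 0, 0, 75],
  [0, 0, 0, 0, 0, 0, 80],
  [0, 0, 0, 0, 0, 0, 85],
  [0, 0, 0, 0, 0, 0, 90],
  [0, 0, 0.003, 0, 0, 0, 100],
  [0, 0, 0.015, 0, 0, 0, 100],
  [0, 0, 0.03, 0, 0, 0, 100],
  [0, 0, 0.035, 0, 0, 0, 100],
  [0, 0, 0.035, 0, 0, 0, 100],
])

```text
t: 6.45
tcp_pos: [0.5512, 0.2941, 0.1585]
tcp_rot: [0.0, 0.998, 0.056, -0.001]
ft_force: [0.4, 0.3, 0.1]
width: 0.995
```

Now the ramekin: pinch its near (-x) wall at (0.411, -0.2235), yaw 0, with the opening at 60 %.

Call:
send_rows([
  [-0.01, -0.037, 0, 0, 0, -0.46, 100],
  [-0.01, -0.037, 0, 0, 0, -0.46, 60],
  [-0.01, -0.037, 0, 0, 0, -0.46, 60],
  [-0.01, -0.037, 0, 0, 0, -0.46, 60],
  [-0.01, -0.037, 0, 0, 0, -0.46, 60],
  [-0.01, -0.037, 0, 0, 0, -0.46, 60],
  [-0.01, -0.037, 0, 0, 0, -0.46, 60],
  [-0.01, -0.037, 0, 0, 0, -0.46, 60],
  [-0.01, -0.037, 0, 0, 0, -0.46, 60],
  [-0.01, -0.037, 0, 0, 0, -0.46, 60],
  [-0.01, -0.037, 0, 0, 0, -0.46, 60],
  [-0.01, -0.037, 0, 0, 0, -0.46, 60],
])

```text
t: 7.45
tcp_pos: [0.4307, -0.1514, 0.1576]
tcp_rot: [0.0, 1.0, 0.008, 0.0]
ft_force: [1.1, -0.6, 0.4]
width: 0.598
```

Call:
send_rows([
  [-0.01, -0.037, 0, 0, 0, -0.46, 60],
  [-0.01, -0.037, 0, 0, 0, -0.46, 60],
  [0, 0, -0.02, 0, 0, 0, 60],
  [0, 0, -0.02, 0, 0, 0, 60],
  [0, 0, 0, 0, 0, 0, 60],
  [0, 0, 0, 0, 0, 0, 60],
])

```text
t: 7.95
tcp_pos: [0.4113, -0.2235, 0.1173]
tcp_rot: [-0.001, 1.0, 0.0, -0.001]
ft_force: [0.2, 0.1, -0.5]
width: 0.602
```

Run:
```python
from meas import *
from snap import *
snap("5");s=bot.state();q=s["tcp_rot"];print(s["tcp_pos"],s["width"],s["ft_force"],2*np.degrees(np.arctan2(q[2],q[1])))
crop("5","top",(90,130,420,230));crop("5","scene",(130,130,400,290))
X=world("top",np.load("top5.npz")["d"])
p=np.load("top5.npz")["p"]
ct=contour("top",p,proj("top",[.552,.294,.03])[0],"dark");P=plane("top",ct,.036);print("brownie",rect(P))
k=(np.hypot(X[...,0]-.552,X[...,1]-.294)<.06)&(X[...,2]>.016);print(rect(X[k]),np.percentile(X[k][:,2],[50,95]))
```

```text
[ 0.41205781 -0.22373596  0.11836112] 0.5999374576619002 [ 0.12184806 -0.21452912 -0.4024299 ] 0.06106949326738695
brownie (array([547.6, 288.4]), array([77.6, 97.2]), 5.9)
(array([554.5, 293.1]), array([86.1, 89.5]), 11.5) [0.02768841 0.03688849]
```

View pics/top5_c.png

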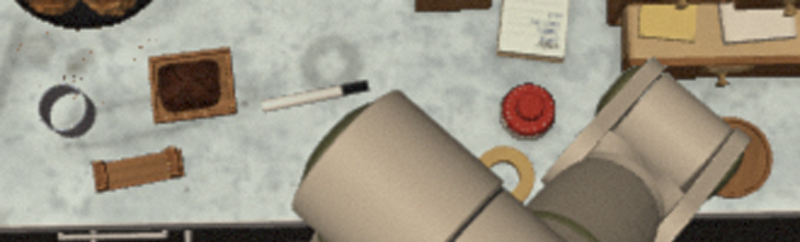

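View pics/scene5_c.png

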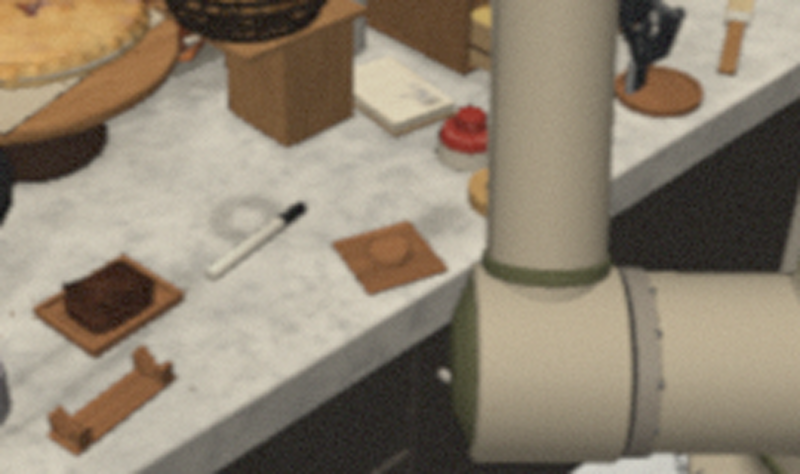

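The brownie lies flat inside the rim (top crop (190,85)). Descending on the ramekin wall, checking force.

Call:
send_rows([
  [0, 0, -0.02, 0, 0, 0, 60],
  [0, 0, -0.02, 0, 0, 0, 60],
  [0, 0, -0.015, 0, 0, 0, 60],
  [0, 0, -0.01, 0, 0, 0, 60],
  [0, 0, -0.009, 0, 0, 0, 60],
  [0, 0, 0, 0, 0, 0, 60],
  [0, 0, 0, 0, 0, 0, 60],
])

```text
t: 8.63
tcp_pos: [0.4119, -0.2238, 0.0438]
tcp_rot: [0.0, 1.0, 0.0, 0.0]
ft_force: [0.2, 0.1, 0.5]
width: 0.598
```

Call:
send_rows([
  [0, 0, 0, 0, 0, 0, 0],
  [0, 0, 0, 0, 0, 0, 0],
  [0, 0, 0, 0, 0, 0, 0],
  [0, 0, 0, 0, 0, 0, 0],
  [0, 0, 0, 0, 0, 0, 0],
  [0, 0, 0, 0, 0, 0, 0],
  [0, 0, 0, 0, 0, 0, 0],
  [0, 0, 0, 0, 0, 0, 0],
  [0, 0, 0, 0, 0, 0, 0],
], force=40)

```text
t: 9.38
tcp_pos: [0.4119, -0.2241, 0.0446]
tcp_rot: [0.001, 1.0, 0.0, 0.001]
ft_force: [-3.4, 1.1, 13.6]
width: 0.095
```

Closed at 8 mm, plausible for a 5 mm curved wall. Lift.

Call:
send_rows([
  [0, 0, 0.004, 0, 0, 0, 0],
  [0, 0, 0.01, 0, 0, 0, 0],
  [0, 0, 0.02, 0, 0, 0, 0],
  [0, 0, 0.02, 0, 0, 0, 0],
  [0, 0, 0.02, 0, 0, 0, 0],
  [0, 0, 0, 0, 0, 0, 0],
  [0, 0, 0, 0, 0, 0, 0],
], force=50)

```text
t: 9.97
tcp_pos: [0.4116, -0.2238, 0.1177]
tcp_rot: [0.001, 1.0, 0.0, 0.001]
ft_force: [0.3, -0.1, -1.8]
width: 0.071
```

Run:
```python
from meas import *
from snap import *
snap("6");s=bot.state();q=s["tcp_rot"];print(s["tcp_pos"],s["width"],s["ft_force"],s["moment"])
crop("6","top",(250,130,420,240));crop("6","scene",(250,100,400,200))
```

```text
[ 0.41107956 -0.22337167  0.11638977] 0.07638192950368786 [-0.35038947  0.21078561 -2.54483526] [ 0.02784223  0.0443608  -0.00524979]
```

View pics/top6_c.png

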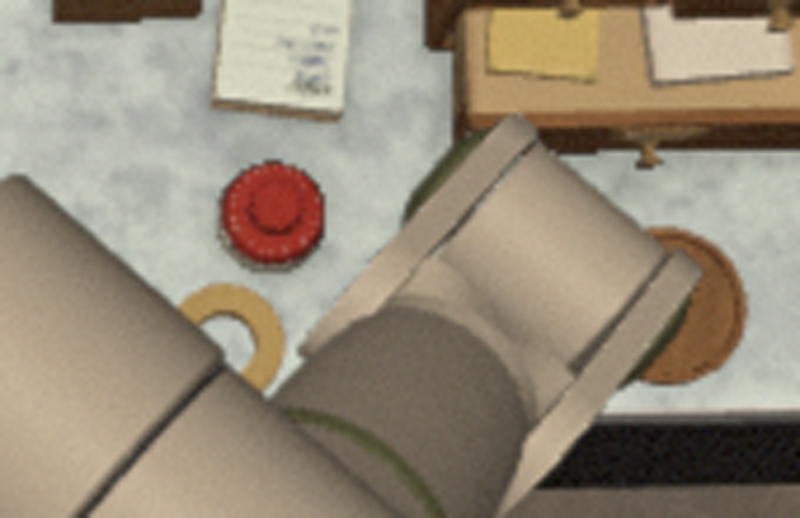

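View pics/scene6_c.png

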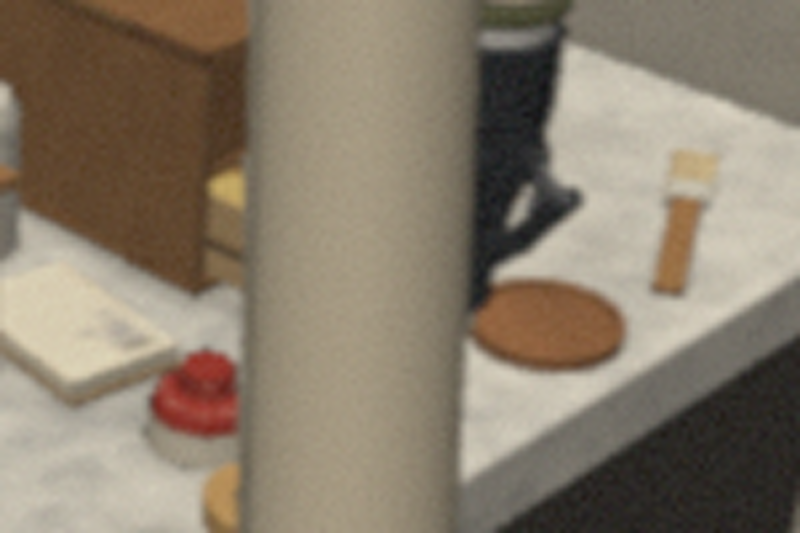

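Run:
```python
from h import *
X=world("top",np.load("top1.npz")["d"])
for z0,z1 in((.03,.07),(.07,.11),(.11,.15),(.15,.22),(.22,.3)):
    k=(X[...,1]<-.2)&(X[...,1]>-.6)&(X[...,0]>.48)&(X[...,0]<.9)&(X[...,2]>z0)&(X[...,2]<z1)
    if k.sum()>10:print(z0,k.sum(),"xmin",np.percentile(X[k][:,0],2).round(3),"y",np.percentile(X[k][:,1],[2,98]).round(3))
X6=world("top",np.load("top6.npz")["d"])
k=(X6[...,1]<-.1)&(X6[...,0]>.38)&(X6[...,2]>.2)&(X6[...,2]<.6)&(X6[...,0]<.56)
print(np.percentile(X6[k],[1,50,99],axis=0).round(3))
X6=world("scene",np.load("scene6.npz")["d"])
k=(abs(X6[...,0]-.43)<.1)&(abs(X6[...,1]+.24)<.08)&(X6[...,2]>.05)&(X6[...,2]<.2)
print(k.sum(),np.percentile(X6[k],[1,50,99],axis=0).round(3))
```

```text
0.03 1476 xmin 0.486 y [-0.587 -0.229]
0.07 1213 xmin 0.544 y [-0.597 -0.206]
0.11 823 xmin 0.599 y [-0.591 -0.23 ]
0.15 9071 xmin 0.613 y [-0.586 -0.228]
[[ 0.381 -0.284  0.358]
 [ 0.411 -0.206  0.388]
 [ 0.471 -0.125  0.443]]
328 [[ 0.346 -0.237  0.085]
 [ 0.383 -0.216  0.171]
 [ 0.404 -0.205  0.199]]
```

Call:
send_rows([
  [-0.0005, -0.025, 0, 0, 0, 0, 0],
  [-0.0005, -0.025, 0, 0, 0, 0, 0],
  [-0.0005, -0.025, 0, 0, 0, 0, 0],
  [-0.0005, -0.025, 0, 0, 0, 0, 0],
  [0, -0.025, 0, 0, 0, 0, 0],
  [0, -0.025, 0, 0, 0, 0, 0],
  [0, 0, -0.02, 0, 0, 0, 0],
  [0, 0, -0.02, 0, 0, 0, 0],
  [0, 0, 0, 0, 0, 0, 0],
  [0, 0, 0, 0, 0, 0, 0],
])

```text
t: 10.9
tcp_pos: [0.409, -0.3731, 0.0758]
tcp_rot: [-0.002, 1.0, 0.0, -0.001]
ft_force: [0.5, 0.3, -1.6]
width: 0.07
```

Run:
```python
from meas import *
from snap import *
snap("7");s=bot.state();q=s["tcp_rot"];print(s["tcp_pos"],s["width"],s["ft_force"],s["moment"])
crop("7","top",(300,130,420,230));crop("7","scene",(250,90,420,200))
```

```text
[ 0.40976184 -0.37379992  0.07775665] 0.07600675759048632 [-0.29436085  0.53592245 -2.48083588] [0.05381386 0.06283719 0.018836  ]
```

View pics/top7_c.png

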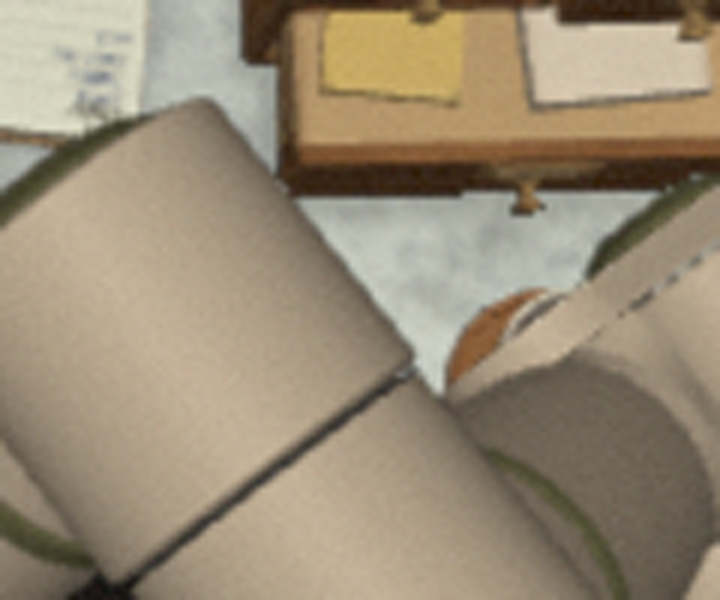

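View pics/scene7_c.png

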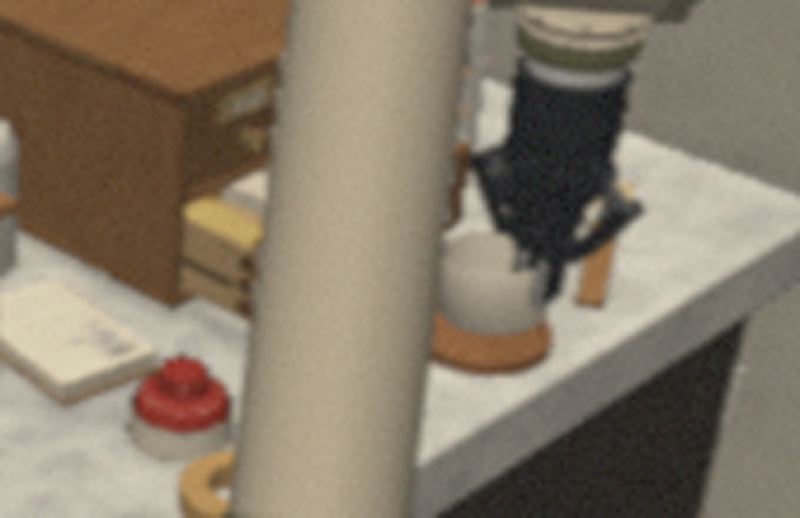

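The ramekin hangs over the coaster (scene crop (495,285)). I'll fit its visible wall points to check the centre and tilt.

Run:
```python
from h import *
from scipy.optimize import least_squares
z=np.load("scene7.npz");X=world("scene",z["d"]);p=z["p"]
h=cv2.cvtColor(p,cv2.COLOR_RGB2HSV)
m=(np.hypot(X[...,0]-.447,X[...,1]+.374)<.05)&(X[...,2]>.025)&(X[...,2]<.1)&(h[...,2]>110)
P=X[m];print(len(P),P.min(0).round(3),P.max(0).round(3))
for lo,hi in((.035,.06),(.06,.085)):
    Q=P[(P[:,2]>lo)&(P[:,2]<hi)]
    f=least_squares(lambda c:np.hypot(Q[:,0]-c[0],Q[:,1]-c[1])-(.038+.003*(np.clip((Q[:,2]-.037)/.048,0,1))),[.447,-.374],loss="soft_l1",f_scale=.003)
    print(lo,len(Q),f.x.round(4),np.std(f.fun).round(4))
f=least_squares(lambda c:np.hypot(P[:,0]-c[0]-c[2]*(P[:,2]-.06),P[:,1]-c[1]-c[3]*(P[:,2]-.06))-(.038+.003*(np.clip((P[:,2]-.037)/.048,0,1))),[.447,-.374,0,0],loss="soft_l1",f_scale=.003)
print(f.x.round(4))
m=(np.hypot(X[...,0]-.447,X[...,1]+.374)<.06)&(X[...,2]>.009)&(X[...,2]<.02)&(h[...,1]>70)
Q=X[m];f=least_squares(lambda c:np.hypot(Q[:,0]-c[0],Q[:,1]-c[1])-.050,[.447,-.374],loss="soft_l1",f_scale=.003);print("coaster",len(Q),f.x.round(4))
```

```text
377 [ 0.4   -0.414  0.03 ] [ 0.483 -0.33   0.08 ]
0.035 201 [ 0.4391 -0.374 ] 0.0025
0.06 151 [ 0.4418 -0.3741] 0.0033
[ 0.4408 -0.374   0.1104  0.0238]
coaster 49 [ 0.4471 -0.3743]
```

Run:
```python
from snap import *
snap("8",["scene"]);crop("8","scene",(330,125,380,172))
X=world("scene",np.load("scene8.npz")["d"]);
for u in range(342,366,2):
  print(u,[f"{X[v,u,0]*1e3:.0f},{X[v,u,1]*1e3:.0f},{X[v,u,2]*1e3:.0f}" for v in range(136,170,3)])
```

```text
342 ['222,31,329', '222,31,322', '219,33,317', '216,36,312', '215,36,305', '213,37,299', '211,39,293', '211,37,285', '212,34,275', '456,-334,8', '449,-327,2', '437,-311,2']
344 ['224,22,325', '223,22,318', '219,26,314', '460,-338,74', '460,-340,62', '455,-334,55', '457,-341,39', '477,-373,7', '466,-359,5', '454,-343,5', '442,-327,5', '437,-322,-2']
346 ['543,-466,29', '484,-380,71', '482,-379,61', '476,-373,54', '450,-335,68', '450,-338,55', '449,-339,44', '448,-341,32', '464,-368,3', '448,-347,6', '433,-325,10', '430,-324,1']
348 ['542,-478,25', '480,-387,70', '476,-383,62', '476,-386,49', '441,-334,72', '440,-335,60', '444,-344,44', '435,-333,40', '459,-372,3', '444,-352,6', '427,-328,12', '425,-328,1']
350 ['561,-520,3', '476,-391,71', '474,-391,60', '472,-391,49', '436,-338,72', '434,-337,63', '435,-342,49', '430,-337,41', '451,-372,7', '441,-359,4', '423,-334,11', '421,-334,0']
352 ['562,-535,-2', '474,-401,68', '472,-400,57', '468,-397,49', '426,-335,77', '430,-343,62', '427,-341,52', '427,-343,40', '446,-377,7', '435,-362,6', '421,-343,8', '415,-335,3']
354 ['554,-537,-0', '46
[... 376 characters left out ...]
, '454,-409,61', '453,-410,50', '414,-350,77', '415,-354,64', '411,-351,55', '409,-351,45', '434,-395,5', '422,-378,5', '404,-351,13', '403,-353,1']
360 ['423,-364,112', '418,-360,104', '418,-363,92', '423,-373,76', '409,-353,78', '409,-356,66', '406,-354,57', '404,-354,46', '429,-400,5', '414,-377,9', '401,-358,11', '398,-357,1']
362 ['413,-360,117', '413,-363,105', '414,-367,93', '410,-364,84', '406,-361,76', '404,-360,66', '403,-362,55', '401,-362,44', '422,-400,8', '410,-384,8', '397,-365,10', '395,-364,0']
364 ['419,-383,107', '415,-378,99', '410,-374,92', '401,-362,89', '400,-364,77', '400,-366,66', '398,-366,55', '401,-374,39', '419,-408,6', '405,-388,9', '392,-369,11', '392,-371,-2']
```

View pics/scene8_c.png

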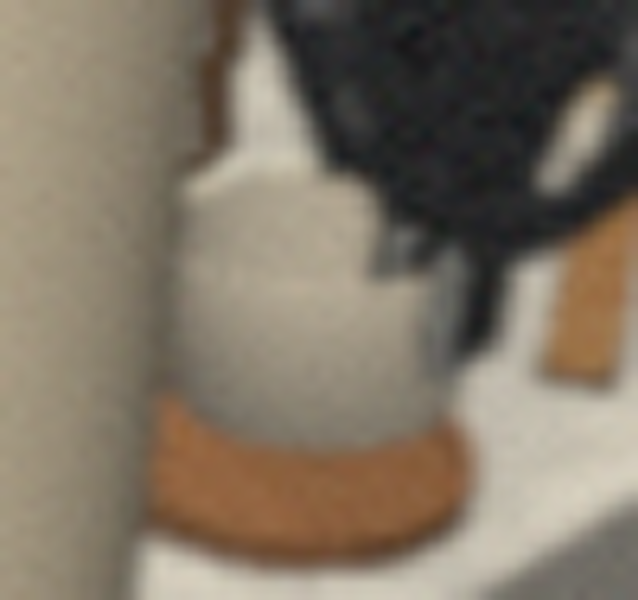

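The ramekin droops about 5° on its free side (rim 80 mm near, about 75 mm far). I'll counter it with a -5° turn about y and measure again.

Call:
send_rows([
  [0, 0, 0, 0, -2.5, 0, 0],
  [0, 0, 0, 0, -2.5, 0, 0],
  [0, 0, 0, 0, 0, 0, 0],
  [0, 0, 0, 0, 0, 0, 0],
  [0, 0, 0, 0, 0, 0, 0],
])

```text
t: 11.47
tcp_pos: [0.4098, -0.3739, 0.0779]
tcp_rot: [0.0, 0.999, 0.0, 0.043]
ft_force: [0.1, -0.4, -2.5]
width: 0.079
```

```bash
cat > ram.py <<'E'
from snap import *
from scipy.optimize import least_squares
def ramfit(tag,zr):
    z=np.load(f"scene{tag}.npz");X=world("scene",z["d"]);p=z["p"]
    h=cv2.cvtColor(p,cv2.COLOR_RGB2HSV)
    m=(np.hypot(X[...,0]-.447,X[...,1]+.374)<.055)&(X[...,2]>zr+.003)&(X[...,2]<zr+.05)&(h[...,2]>110)&(h[...,1]<70)
    P=X[m]
    # outer wall only: near side of the camera
    m2=(P[:,0]-.447)*(-.69)+(P[:,1]+.374)*.72>.005
    Q=P[m2]
    r=lambda c:np.hypot(Q[:,0]-c[0]-c[2]*(Q[:,2]-zr),Q[:,1]-c[1]-c[3]*(Q[:,2]-zr))-(.038+.003*(np.clip((Q[:,2]-zr)/.048,0,1)))
    f=least_squares(r,[.447,-.374,0,0],loss="soft_l1",f_scale=.002)
    print(len(Q),"bottom centre",f.x[:2].round(4),"tilt deg",np.degrees(f.x[2:]).round(1),"zmax",np.percentile(P[:,2],[99]).round(4),"bottom z",Q[:,2].min().round(4))
E
python3 - <<'E'
from ram import *
snap("9",["scene"]);s=bot.state();print(s["tcp_pos"],s["width"],s["ft_force"])
ramfit("8",.033);ramfit("9",.033);crop("9","scene",(330,125,380,172))
E
```

```text
[ 0.40981771 -0.37387748  0.07776636] 0.07311098730065452 [-0.30213463 -0.20901748 -1.70095925]
241 bottom centre [ 0.4391 -0.3755] tilt deg [7.1 0.8] zmax [0.0801] bottom z 0.036
222 bottom centre [ 0.4426 -0.3762] tilt deg [ 1.4 -0.1] zmax [0.0815] bottom z 0.0372
```

View pics/scene9_c.png

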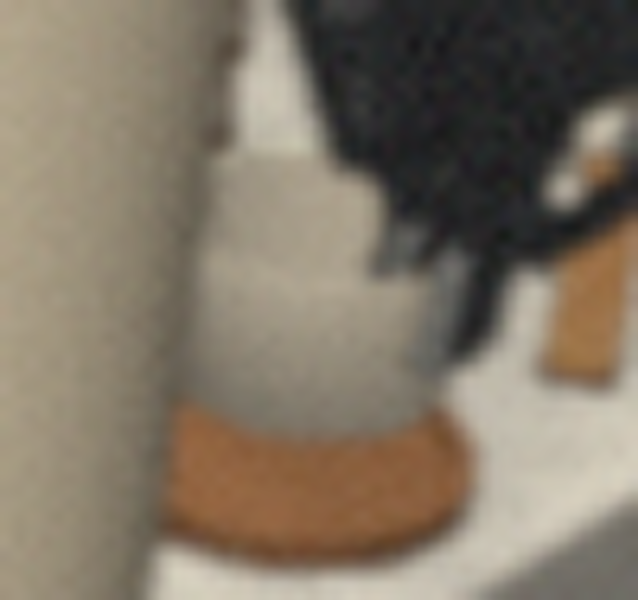

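Call:
send_rows([
  [0.0025, 0.001, -0.01, 0, 0, 0, 0],
  [0, 0, -0.009, 0, 0, 0, 0],
  [0, 0, -0.004, 0, 0, 0, 0],
  [0, 0, 0, 0, 0, 0, 0],
  [0, 0, 0, 0, 0, 0, 0],
])

```text
t: 11.93
tcp_pos: [0.412, -0.3726, 0.0538]
tcp_rot: [-0.0, 0.999, 0.0, 0.043]
ft_force: [-0.3, -0.2, -1.3]
width: 0.072
```

Run:
```python
from ram import *
snap("10",["scene"]);s=bot.state();print(s["tcp_pos"],s["width"],s["ft_force"])
ramfit("10",.012);crop("10","scene",(330,125,380,172))
```

```text
[ 0.41207523 -0.37277199  0.05414467] 0.07451554579265418 [ 0.37678345 -0.86087976 -1.95787391]
194 bottom centre [ 0.4452 -0.3748] tilt deg [1.5 1.6] zmax [0.0582] bottom z 0.0153
```

View pics/scene10_c.png

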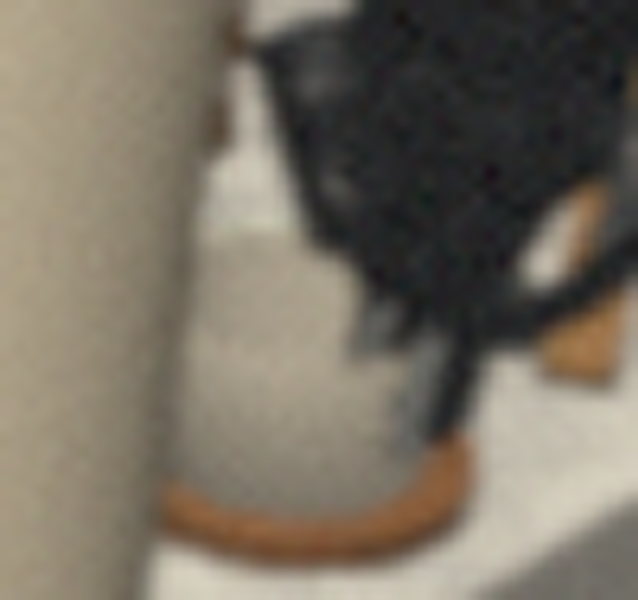

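Call:
send_rows([
  [0, 0, -0.002, 0, 0, 0, 0],
  [0, 0, -0.002, 0, 0, 0, 0],
  [0, 0, 0, 0, 0, 0, 0],
  [0, 0, 0, 0, 0, 0, 0],
])

```text
t: 12.32
tcp_pos: [0.4121, -0.3731, 0.0508]
tcp_rot: [0.0, 0.999, 0.0, 0.044]
ft_force: [-2.3, -0.5, 3.1]
width: 0.076
```

Call:
send_rows([
  [0, 0, -0.001, 0, 0, 0, 0],
  [0, 0, 0, 0, 0, 0, 0],
  [0, 0, 0, 0, 0, 0, 20],
  [0, 0, 0, 0, 0, 0, 30],
  [0, 0, 0, 0, 0, 0, 45],
  [0, 0, 0, 0, 0, 0, 45],
  [0, 0, 0, 0, 0, 0, 45],
  [0, 0, 0.01, 0, 0, 0, 45],
  [0, 0, 0.02, 0, 0, 0, 45],
  [0, 0, 0.03, 0, 0, 0, 45],
  [0, 0, 0.03, 0, 0, 0, 45],
  [0, 0, 0.03, 0, 5, 0, 45],
])

```text
t: 13.32
tcp_pos: [0.4105, -0.3725, 0.1714]
tcp_rot: [-0.0, 1.0, -0.001, -0.0]
ft_force: [0.9, 0.2, 0.0]
width: 0.447
```

Run:
```python
from ram import *
snap("11");s=bot.state();print(s["tcp_pos"],s["width"],s["ft_force"],s["tcp_rot"])
ramfit("11",.006);crop("11","scene",(330,125,380,172));crop("11","top",(100,130,420,230))
```

```text
[ 0.41374184 -0.37414149  0.17486644] 0.44977629877471936 [0.80211533 0.25652695 1.28834846] [4.08679321e-03 9.99990126e-01 4.35562610e-04 1.69021798e-03]
241 bottom centre [ 0.4448 -0.3763] tilt deg [1.4 2.5] zmax [0.055] bottom z 0.009
```

View pics/scene11_c.png

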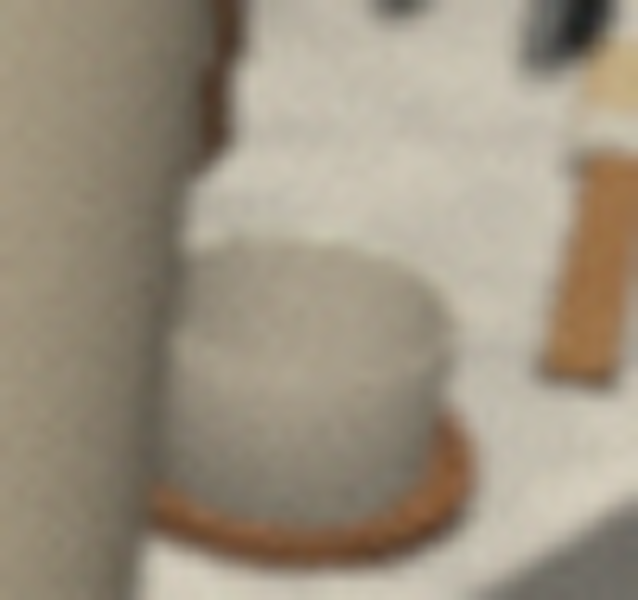

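View pics/top11_c.png

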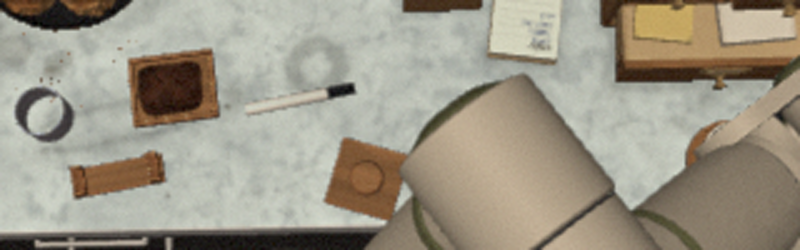

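The ramekin sits level inside the coaster rim. I'll check it from the top later. On to the cutter.

Call:
send_rows([
  [0.0051, 0.039, 0, 0, 0, 0, 100],
  [0.0051, 0.039, 0, 0, 0, 0, 100],
  [0.0051, 0.039, 0, 0, 0, 0, 100],
  [0.0051, 0.039, 0, 0, 0, 0, 100],
  [0.0051, 0.039, 0, 0, 0, 0, 100],
  [0.0051, 0.039, 0, 0, 0, 0, 100],
  [0.0051, 0.039, 0, 0, 0, 0, 100],
  [0.0051, 0.039, 0, 0, 0, 0, 100],
  [0.0051, 0.039, 0, 0, 0, 0, 100],
  [0.0051, 0.039, 0, 0, 0, 0, 100],
  [0.0051, 0.039, 0, 0, 0, 0, 100],
])

```text
t: 14.33
tcp_pos: [0.4678, 0.0583, 0.1694]
tcp_rot: [-0.0, 1.0, 0.0, 0.0]
ft_force: [-0.8, -0.6, 0.4]
width: 0.995
```

Call:
send_rows([
  [0.0051, 0.039, 0, 0, 0, 0, 100],
  [0.0051, 0.039, 0, 0, 0, 0, 100],
  [0.0051, 0.039, 0, 0, 0, 0, 100],
  [0.0051, 0.039, 0, 0, 0, 0, 100],
  [0.0051, 0.039, 0, 0, 0, 0, 100],
  [0.0051, 0.039, 0, 0, 0, 0, 100],
  [0.0051, 0.039, 0, 0, 0, 0, 100],
  [0.0051, 0.039, 0, 0, 0, 0, 100],
  [0.0051, 0.039, 0, 0, 0, 0, 100],
  [0.0051, 0.039, 0, 0, 0, 0, 100],
  [0, 0, 0, 0, 0, 0, 100],
  [0, 0, 0, 0, 0, 0, 100],
])

```text
t: 15.33
tcp_pos: [0.5184, 0.4477, 0.1682]
tcp_rot: [0.0, 1.0, 0.002, -0.001]
ft_force: [-0.2, -0.3, -0.5]
width: 1.004
```

Run:
```python
from ram import *
snap("12");s=bot.state();print(s["tcp_pos"],s["width"],s["tcp_rot"])
crop("12","top",(200,130,420,230));crop("12","scene",(90,180,250,295))
X=world("top",np.load("top12.npz")["d"])
for nm,x,zr,r0 in(("ram",(.447,-.374),(.046,.062),.05),("rim",(.447,-.374),(.008,.02),.058),("tape",(.429,-.0927),(.01,.03),.05)):
    P=X[(np.hypot(X[...,0]-x[0],X[...,1]-x[1])<r0)&(X[...,2]>zr[0])&(X[...,2]<zr[1])]
    cc,r=cv2.minEnclosingCircle((P[:,:2]*1000).astype(np.float32))
    f=least_squares(lambda q:np.hypot(P[:,0]*1e3-q[0],P[:,1]*1e3-q[1])-q[2],[x[0]*1e3,x[1]*1e3,30],loss="soft_l1")
    A=np.c_[P[:,:2]-P[:,:2].mean(0),np.ones(len(P))];g=np.linalg.lstsq(A,P[:,2],rcond=None)[0]
    print(nm,len(P),np.round(cc,1),round(r,1),f.x.round(1),"plane",np.degrees(g[:2]).round(1),g[2].round(4))
X=world("scene",np.load("scene12.npz")["d"])
P=X[(np.hypot(X[...,0]-.519,X[...,1]-.4457)<.04)&(X[...,2]>.02)&(X[...,2]<.05)]
f=least_squares(lambda q:np.hypot(P[:,0]-q[0],P[:,1]-q[1])-.029,[.519,.4457],loss="soft_l1",f_scale=.002);print("cutter",f.x,len(P))
```

```text
[0.51895366 0.44555763 0.1689825 ] 0.9961412410897603 [ 2.54503558e-04  9.99999874e-01  9.29129678e-05 -4.23347871e-04]
ram 131 [ 447.8 -373.5] 41.7 [ 447.4 -373.    39.1] plane [0.  0.1] 0.0511
rim 459 [ 446.2 -373.9] 51.4 [ 440.  -367.1   33.4] plane [ 0.4 -0.6] 0.0119
tape 372 [427.5 -92.6] 38.4 [427.5 -92.1  30.3] plane [ 0.1 -0.4] 0.0168
cutter [0.51819336 0.4459728 ] 432
```

View pics/top12_c.png

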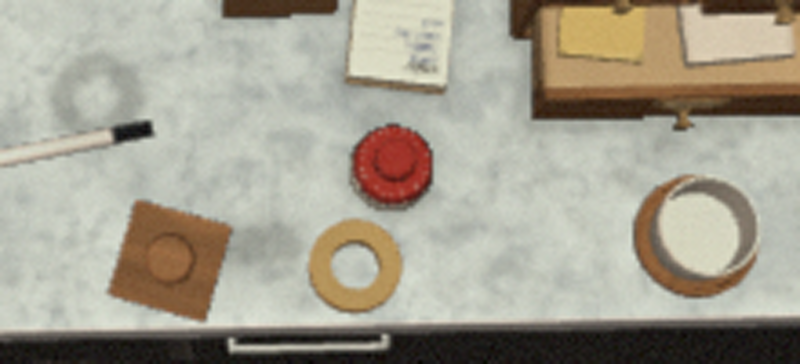

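View pics/scene12_c.png

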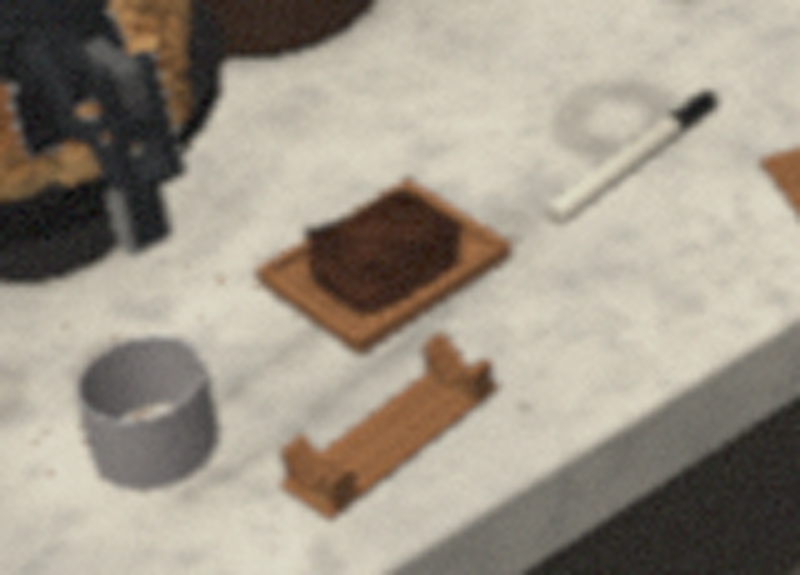

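Ramekin verified: level, centre (0.4475, -0.373) against the coaster at (0.4465, -0.374). Checking clearance to the black bowl before descending on the cutter.

Run:
```python
from h import *
X=world("top",np.load("top0.npz")["d"])
for y0,y1 in((.36,.40),(.40,.44),(.44,.48),(.48,.54)):
    k=(X[...,1]>y0)&(X[...,1]<y1)&(X[...,0]>.555)&(X[...,2]>.01)
    for a,b in((.01,.05),(.05,.1),(.1,.2)):
        q=X[k&(X[...,2]>a)&(X[...,2]<b)]
        if len(q):print(y0,a,q[:,0].min().round(3),len(q))
```

```text
0.36 0.01 0.559 279
0.36 0.05 0.605 164
0.36 0.1 0.602 1009
0.4 0.01 0.638 290
0.4 0.05 0.603 611
0.4 0.1 0.602 443
0.44 0.01 0.843 159
0.44 0.05 0.611 659
0.44 0.1 0.607 780
0.48 0.01 0.81 152
0.48 0.05 0.63 1269
0.48 0.1 0.633 372
```

Clear: the bowl starts at x ≥ 0.60 and the finger backs reach 0.576. Descending.

Call:
send_rows([
  [0, 0, -0.03, 0, 0, 0, 100],
  [0, 0, -0.03, 0, 0, 0, 100],
  [0, 0, -0.03, 0, 0, 0, 100],
  [0, 0, -0.02, 0, 0, 0, 100],
  [0, 0, -0.017, 0, 0, 0, 100],
  [0, 0, 0, 0, 0, 0, 100],
  [0, 0, 0, 0, 0, 0, 100],
])

```text
t: 16.02
tcp_pos: [0.5193, 0.4451, 0.0425]
tcp_rot: [0.0, 1.0, -0.001, -0.0]
ft_force: [-0.2, 0.0, 0.8]
width: 0.998
```

Call:
send_rows([
  [0, 0, 0, 0, 0, 0, 0],
  [0, 0, 0, 0, 0, 0, 0],
  [0, 0, 0, 0, 0, 0, 0],
  [0, 0, 0, 0, 0, 0, 0],
  [0, 0, 0, 0, 0, 0, 0],
  [0, 0, 0, 0, 0, 0, 0],
  [0, 0, 0, 0, 0, 0, 0],
], force=30)

```text
t: 16.6
tcp_pos: [0.5199, 0.4464, 0.0444]
tcp_rot: [-0.001, 1.0, 0.0, 0.001]
ft_force: [0.5, -1.5, 6.6]
width: 0.682
```

Call:
send_rows([
  [0, 0, 0.005, 0, 0, 0, 0],
  [0, 0, 0.015, 0, 0, 0, 0],
  [0, 0, 0.03, 0, 0, 0, 0],
  [0, 0, 0.03, 0, 0, 0, 0],
  [0, 0, 0.02, 0, 0, 0, 0],
  [0, 0, 0, 0, 0, 0, 0],
  [0, 0, 0, 0, 0, 0, 0],
])

```text
t: 17.18
tcp_pos: [0.5192, 0.4464, 0.1437]
tcp_rot: [-0.001, 1.0, 0.0, 0.001]
ft_force: [0.2, 0.6, -1.0]
width: 0.68
```

Run:
```python
from ram import *
snap("13");s=bot.state();print(s["tcp_pos"],s["width"],s["ft_force"])
crop("13","scene",(90,130,250,245))
```

```text
[0.51857689 0.44594811 0.14113668] 0.6762621561723761 [-0.65723908 -0.7894838  -0.93409623]
```

View pics/scene13_c.png

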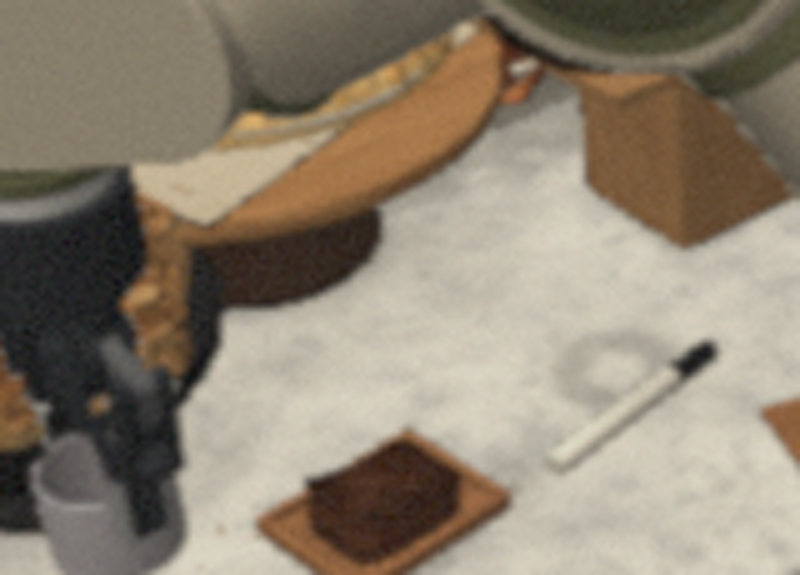

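Call:
send_rows([
  [-0.0083, -0.0387, 0, 0, 0, 0, 0],
  [-0.0083, -0.0387, 0, 0, 0, 0, 0],
  [-0.0083, -0.0387, 0, 0, 0, 0, 0],
  [-0.0083, -0.0387, 0, 0, 0, 0, 0],
  [-0.0083, -0.0387, 0, 0, 0, 0, 0],
  [-0.0083, -0.0387, 0, 0, 0, 0, 0],
  [-0.0083, -0.0387, 0, 0, 0, 0, 0],
  [-0.0083, -0.0387, 0, 0, 0, 0, 0],
  [-0.0083, -0.0387, -0.02, 0, 0, 0, 0],
  [-0.0083, -0.0387, -0.02, 0, 0, 0, 0],
  [0, 0, -0.02, 0, 0, 0, 0],
  [0, 0, 0, 0, 0, 0, 0],
])

```text
t: 18.28
tcp_pos: [0.435, 0.0625, 0.0816]
tcp_rot: [-0.0, 1.0, -0.002, -0.004]
ft_force: [-1.4, 0.2, -2.6]
width: 0.679
```

Call:
send_rows([
  [0, 0, 0, 0, 0, 0, 0],
  [0, 0, 0, 0, 0, 0, 0],
])

```text
t: 18.45
tcp_pos: [0.4374, 0.0646, 0.0851]
tcp_rot: [-0.0, 1.0, 0.001, 0.0]
ft_force: [-0.4, 0.1, -0.9]
width: 0.678
```

Run:
```python
from ram import *
snap("14");s=bot.state();print(s["tcp_pos"],s["width"],s["ft_force"])
crop("14","scene",(210,160,310,235));crop("14","top",(200,150,320,230))
X=world("scene",np.load("scene14.npz")["d"]);p=np.load("scene14.npz")["p"];h=cv2.cvtColor(p,cv2.COLOR_RGB2HSV)
P=X[(np.hypot(X[...,0]-.436,X[...,1]-.0593)<.04)&(X[...,2]>.042)&(X[...,2]<.07)&(h[...,1]<80)]
P=P[(P[:,0]-.436)*(-.69)+(P[:,1]-.0593)*.72>.005]
f=least_squares(lambda q:np.hypot(P[:,0]-q[0]-q[2]*(P[:,2]-.05),P[:,1]-q[1]-q[3]*(P[:,2]-.05))-.030,[.436,.0593,0,0],loss="soft_l1",f_scale=.002);print("cutter",f.x.round(4),len(P),P[:,2].min())
```

```text
[0.43759524 0.06482008 0.08546   ] 0.6800856915286341 [ 0.18947641  0.02941409 -1.44899254]
cutter [ 0.4352  0.0636 -0.0357 -0.0131] 157 0.04227560742258585
```

View pics/scene14_c.png

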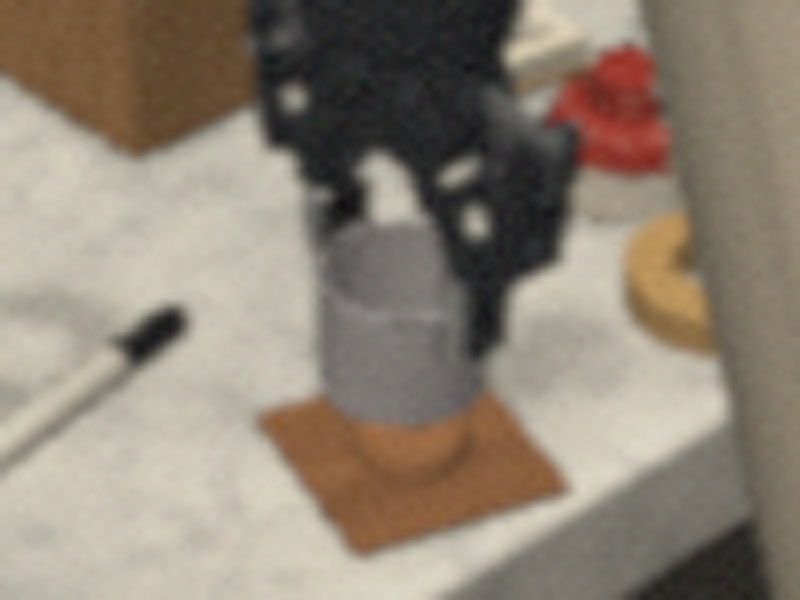

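View pics/top14_c.png

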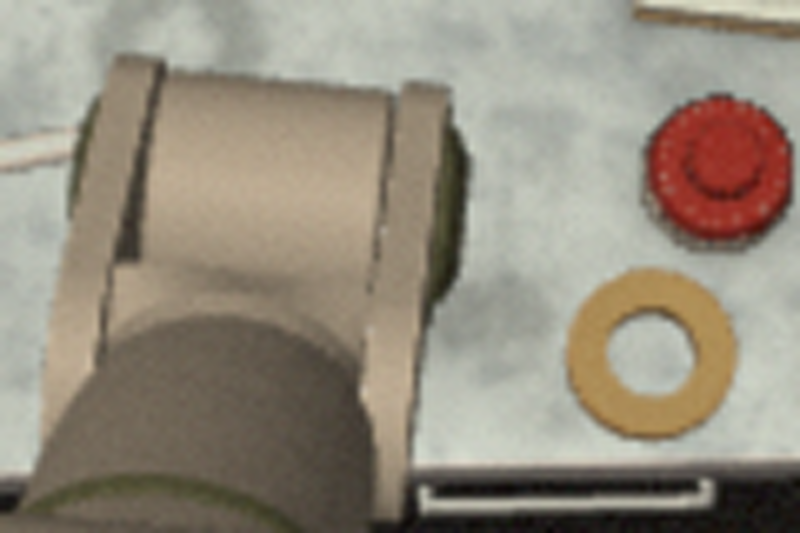

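The last combined rows were clipped, so y is 5 mm short. Correcting that and lowering.

Call:
send_rows([
  [-0.0015, -0.005, 0, 0, 0, 0, 0],
  [0, 0, -0.012, 0, 0, 0, 0],
  [0, 0, -0.01, 0, 0, 0, 0],
  [0, 0, 0, 0, 0, 0, 0],
  [0, 0, 0, 0, 0, 0, 0],
])

```text
t: 18.97
tcp_pos: [0.4356, 0.0591, 0.063]
tcp_rot: [-0.0, 1.0, 0.0, -0.0]
ft_force: [-0.0, 0.8, -1.0]
width: 0.676
```

Run:
```python
from ram import *
snap("15",["scene"]);s=bot.state();print(s["tcp_pos"],s["width"],s["ft_force"])
crop("15","scene",(210,160,310,235))
```

```text
[0.43585654 0.05903001 0.0632551 ] 0.6831925294051187 [-0.38240774 -0.21133939 -0.58215493]
```

View pics/scene15_c.png

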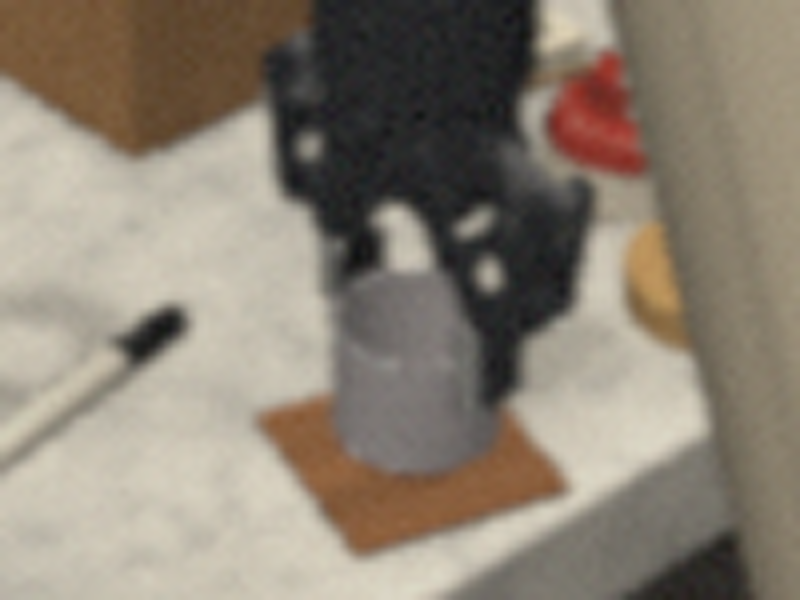

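Centred over the block (crop (418,380)), with the cutter's bottom at about 19 mm. Lowering the rest.

Call:
send_rows([
  [0, 0, -0.006, 0, 0, 0, 0],
  [0, 0, -0.005, 0, 0, 0, 0],
  [0, 0, 0, 0, 0, 0, 0],
  [0, 0, 0, 0, 0, 0, 0],
])

```text
t: 19.35
tcp_pos: [0.4355, 0.0589, 0.0515]
tcp_rot: [-0.0, 1.0, 0.0, -0.0]
ft_force: [0.3, 0.3, -0.7]
width: 0.68
```

Call:
send_rows([
  [0, 0, -0.002, 0, 0, 0, 0],
  [0, 0, 0, 0, 0, 0, 0],
  [0, 0, 0, 0, 0, 0, 0],
])

```text
t: 19.6
tcp_pos: [0.4358, 0.0589, 0.0504]
tcp_rot: [0.0, 1.0, 0.0, 0.0]
ft_force: [-2.4, 0.1, 8.8]
width: 0.681
```

Call:
send_rows([
  [0, 0, 0, 0, 0, 0, 80],
  [0, 0, 0, 0, 0, 0, 90],
  [0, 0, 0, 0, 0, 0, 100],
  [0, 0, 0, 0, 0, 0, 100],
  [0, 0, 0.01, 0, 0, 0, 100],
  [0, 0, 0.03, 0, 0, 0, 100],
  [0, 0, 0.04, 0, 0, 0, 100],
  [0, 0, 0.04, 0, 0, 0, 100],
  [0, -0.035, 0, 0, 0, 0, 100],
  [0, -0.035, 0, 0, 0, 0, 100],
  [0, -0.035, 0, 0, 0, 0, 100],
  [0, -0.035, 0, 0, 0, 0, 100],
])

```text
t: 20.6
tcp_pos: [0.4354, -0.0825, 0.17]
tcp_rot: [0.0, 1.0, 0.001, 0.0]
ft_force: [0.7, 1.3, 0.2]
width: 1.0
```

Run:
```python
from ram import *
snap("16");s=bot.state();print(s["tcp_pos"],s["width"],s["ft_force"])
crop("16","scene",(130,170,330,295));crop("16","top",(90,140,290,230))
S={n:np.load(n+"16.npz") for n in("scene","top")}
for n in S:
    X=world(n,S[n]["d"])
    k=(abs(X[...,0]-.535)<.05)&(abs(X[...,1]-.14)<.09)&(X[...,2]>.0065)&(X[...,2]<.03)
    cc=cv2.connectedComponentsWithStats(k.astype(np.uint8),connectivity=8);i=1+np.argmax(cc[2][1:,4]);P=X[cc[1]==i]
    (c,sz,a)=cv2.minAreaRect((P[:,:2]*1000).astype(np.float32))
    vx,vy,x0,y0=cv2.fitLine((P[:,:2]*1000).astype(np.float32),cv2.DIST_HUBER,0,.01,.01).ravel()
    t=(P[:,0]*1e3-x0)*vx+(P[:,1]*1e3-y0)*vy;tm=(np.percentile(t,.5)+np.percentile(t,99.5))/2
    print(n,len(P),np.round(c,1),np.round(sz,1),round(a,1),"line ang",np.degrees(np.arctan2(vy,vx)).round(1),"mid",(x0+vx*tm).round(1),(y0+vy*tm).round(1),"z",np.percentile(P[:,2],[50,95]).round(4))
    P=X[(np.hypot(X[...,0]-.436,X[...,1]-.0593)<.045)&(X[...,2]>.03)&(X[...,2]<.065)]
    f=least_squares(lambda q:np.hypot(P[:,0]-q[0],P[:,1]-q[1])-.029,[.436,.0593],loss="soft_l1",f_scale=.002);print("cutter",f.x.round(4),len(P),np.percentile(P[:,2],[90,98]))
    p=S[n]["p"];
    for z in(.0,.006,.024):
        pass
```

```text
[ 0.43597597 -0.08503059  0.1697421 ] 1.0017244676131716 [-0.52830803 -0.03384793  0.03590878]
scene 187 [532.5 139. ] [ 15.9 135.4] 9.8 line ang -79.9 mid 530.6 139.9 z [0.0126 0.0161]
cutter [0.4323 0.0589] 273 [0.05020052 0.05185786]
top 201 [536.7 138.7] [ 18.4 133.9] 10.9 line ang -79.7 mid 535.2 138.2 z [0.0126 0.0172]
cutter [0.4341 0.0588] 77 [0.05269257 0.05621077]
```

View pics/scene16_c.png

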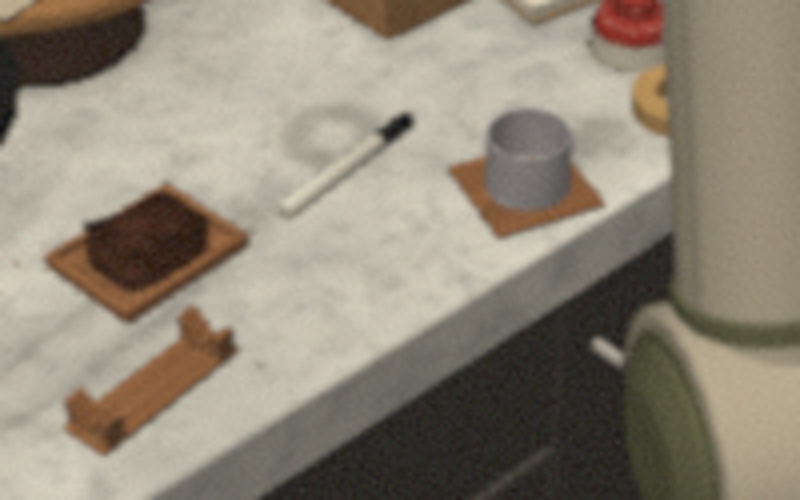

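View pics/top16_c.png

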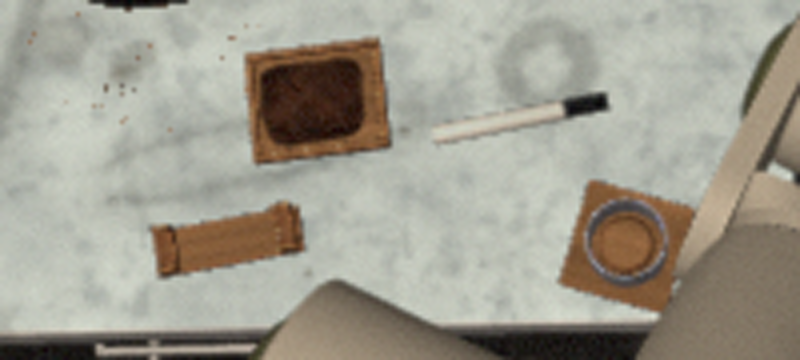

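Cutter stands round the boss (top crop (627,241)). Now measure the cradle uprights and pen ends more exactly.

Run:
```python
from meas import *
S={n:np.load(n+"16.npz") for n in("scene","top")}
for n in S:
    X=world(n,S[n]["d"])
    a=np.radians(10);c=np.array([.447,.360]);d=X[...,:2]-c
    lx=d[...,0]*np.cos(a)+d[...,1]*np.sin(a);ly=-d[...,0]*np.sin(a)+d[...,1]*np.cos(a)
    m=(abs(lx)<.035)&(abs(ly)<.075)&(X[...,2]>.012)&(X[...,2]<.035)
    cs=[]
    for sg in(1,-1):
        k=m&(ly*sg>.02);P=X[k];r=rect(P);cs.append(r[0]);print(n,sg,len(P),r,"z",np.percentile(P[:,2],[50,95]).round(4),"ly",(np.percentile(ly[k],[2,98])*1e3).round(1),"lx",(np.percentile(lx[k],[2,98])*1e3).round(1))
    cs=np.array(cs);v=cs[0]-cs[1];print("mid",cs.mean(0),"sep",np.linalg.norm(v).round(1),"ang",np.degrees(np.arctan2(-v[0],v[1])).round(1))
# pen colour ends
def pen(n,p):
    g=cv2.cvtColor(p,cv2.COLOR_RGB2HSV);u=proj(n,[.5345,.139,.0075])[0];x0,y0=(u-45).astype(int)
    hs=cv2.cvtColor(cv2.resize(p[y0:y0+90,x0:x0+90],None,fx=4,fy=4,interpolation=cv2.INTER_CUBIC),cv2.COLOR_RGB2LAB).astype(int)
    return hs
for n in S:
    p=S[n]["p"]
    for nm,X in dict(cap=[.5464,.0730,.0075],tip=[.5228,.2050,.0075]).items():
        u=proj(n,X)[0];print(n,nm,u.round(1))
```

```text
scene 1 91 (array([437.1, 404.2]), array([37.5, 14.4]), 10.2) z [0.0187 0.0247] ly [38.8 52.2] lx [-20.6  14.8]
scene -1 83 (array([452.3, 316. ]), array([38.5, 15.2]), 8.1) z [0.0183 0.0241] ly [-51.7 -37.2] lx [-21.   14.1]
mid [444.7 360.1] sep 89.5 ang 9.8
top 1 53 (array([438. , 403.7]), array([36.1, 14.3]), 7.2) z [0.0179 0.0268] ly [37.2 51.2] lx [-18.2  16.3]
top -1 46 (array([451.8, 322.2]), array([38.2, 28.3]), 12.0) z [0.02   0.0255] ly [-52.1 -36.3] lx [-19.3  16.7]
mid [444.9  362.95] sep 82.7 ang 9.6
scene cap [231.8 199.7]
scene tip [200.5 222.7]
top cap [241.3 165.4]
top tip [197.9 173.8]
```

Run:
```python
from h import *
X=world("top",np.load("top0.npz")["d"])
for y0 in np.arange(-.12,.4,.06):
    o=[]
    for a,b in((.03,.1),(.1,.2),(.2,.3),(.3,.45)):
        q=X[(X[...,1]>y0)&(X[...,1]<y0+.06)&(X[...,0]>.47)&(X[...,2]>a)&(X[...,2]<b)]
        o.append((len(q),q[:,0].min().round(3) if len(q) else None))
    print(y0.round(2),o)
```

```text
-0.12 [(917, np.float64(0.48)), (236, np.float64(0.62)), (349, np.float64(0.626)), (0, None)]
-0.06 [(756, np.float64(0.643)), (431, np.float64(0.619)), (1223, np.float64(0.591)), (124, np.float64(0.637))]
0.0 [(215, np.float64(0.644)), (883, np.float64(0.618)), (662, np.float64(0.589)), (1025, np.float64(0.63))]
0.06 [(180, np.float64(1.003)), (1477, np.float64(0.619)), (706, np.float64(0.606)), (43, np.float64(0.686))]
0.12 [(202, np.float64(1.013)), (2075, np.float64(0.675)), (6, np.float64(0.692)), (0, None)]
0.18 [(166, np.float64(1.023)), (2158, np.float64(0.672)), (0, None), (0, None)]
0.24 [(282, np.float64(1.01)), (1818, np.float64(0.678)), (0, None), (0, None)]
0.3 [(295, np.float64(0.614)), (1815, np.float64(0.617)), (0, None), (0, None)]
0.36 [(750, np.float64(0.506)), (1189, np.float64(0.602)), (363, np.float64(0.677)), (0, None)]
```

Run:
```python
from h import *
X=world("top",np.load("top14.npz")["d"]);s=np.array([.4376,.0648,.0855])
k=(abs(X[...,0]-.44)<.15)&(abs(X[...,1]-.065)<.12)&(X[...,2]>.12)
for a in range(-70,90,20):
    q=X[k&(abs(X[...,1]-.065-a/1e3)<.01)]; q=q[np.argsort(q[:,0])][-5:]
    print(a,(q[-3]-s).round(3))
X=world("top",np.load("top0.npz")["d"])
q=X[(X[...,1]>.04)&(X[...,1]<.16)&(X[...,0]<.68)&(X[...,0]>.5)&(X[...,2]>.1)]
for y in np.arange(.04,.16,.015):
    r=q[abs(q[:,1]-y)<.008]
    if len(r): i=r[:,0].argmin();print(y.round(3),r[i].round(3))
```

```text
-70 [ 0.028 -0.062  0.261]
-50 [ 0.036 -0.053  0.245]
-30 [ 0.034 -0.037  0.249]
-10 [ 0.037 -0.016  0.247]
10 [0.04  0.008 0.245]
30 [0.044 0.037 0.242]
50 [0.048 0.043 0.247]
70 [0.023 0.064 0.252]
0.04 [0.594 0.043 0.224]
0.055 [0.596 0.048 0.225]
0.07 [0.606 0.064 0.23 ]
0.085 [0.618 0.079 0.228]
0.1 [0.62  0.092 0.23 ]
0.115 [0.642 0.108 0.224]
```

Wrist clearance to the basket is at least 25 mm, so I'll go to the pen.

Call:
send_rows([
  [0.0141, 0.032, 0, 0, 0, 1.46, 40],
  [0.0141, 0.032, 0, 0, 0, 1.46, 40],
  [0.0141, 0.032, 0, 0, 0, 1.46, 40],
  [0.0141, 0.032, 0, 0, 0, 1.46, 40],
  [0.0141, 0.032, 0, 0, 0, 1.46, 40],
  [0.0141, 0.032, 0, 0, 0, 1.46, 40],
  [0.0141, 0.032, 0, 0, 0, 1.46, 40],
  [0, 0, -0.03, 0, 0, 0, 40],
  [0, 0, -0.03, 0, 0, 0, 40],
  [0, 0, -0.03, 0, 0, 0, 40],
  [0, 0, 0, 0, 0, 0, 40],
  [0, 0, 0, 0, 0, 0, 40],
])

```text
t: 21.7
tcp_pos: [0.5337, 0.1433, 0.0792]
tcp_rot: [-0.0, 0.996, 0.089, -0.001]
ft_force: [-0.3, 0.1, 0.3]
width: 0.397
```

Run:
```python
from snap import *
snap("17");s=bot.state();q=s["tcp_rot"];print(s["tcp_pos"],s["width"],2*np.degrees(np.arctan2(q[2],q[1])))
crop("17","scene",(170,160,270,235));crop("17","top",(170,130,270,205))
```

```text
[0.53513086 0.14311107 0.08143565] 0.3989281154655184 10.240011830512286
```

View pics/scene17_c.png

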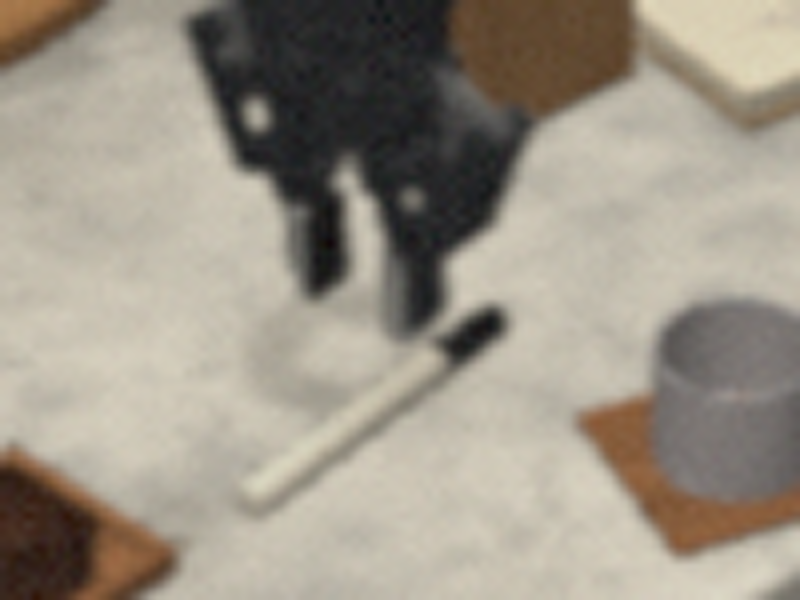

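Correct y by -4 mm, then descend.

Call:
send_rows([
  [-0.0005, -0.0043, -0.01, 0, 0, 0, 40],
  [0, 0, -0.015, 0, 0, 0, 40],
  [0, 0, -0.012, 0, 0, 0, 40],
  [0, 0, -0.008, 0, 0, 0, 40],
  [0, 0, -0.004, 0, 0, 0, 40],
  [0, 0, 0, 0, 0, 0, 40],
  [0, 0, 0, 0, 0, 0, 40],
])

```text
t: 22.38
tcp_pos: [0.5343, 0.1387, 0.0316]
tcp_rot: [0.0, 0.996, 0.089, 0.001]
ft_force: [-0.1, -0.0, -0.2]
width: 0.403
```

Run:
```python
from snap import *
snap("18",["scene"]);s=bot.state();print(s["tcp_pos"],s["width"],s["ft_force"])
crop("18","scene",(180,180,250,232))
```

```text
[0.53434369 0.13867393 0.03165751] 0.3951033575641585 [0.53055388 0.45107085 0.05305291]
```

View pics/scene18_c.png

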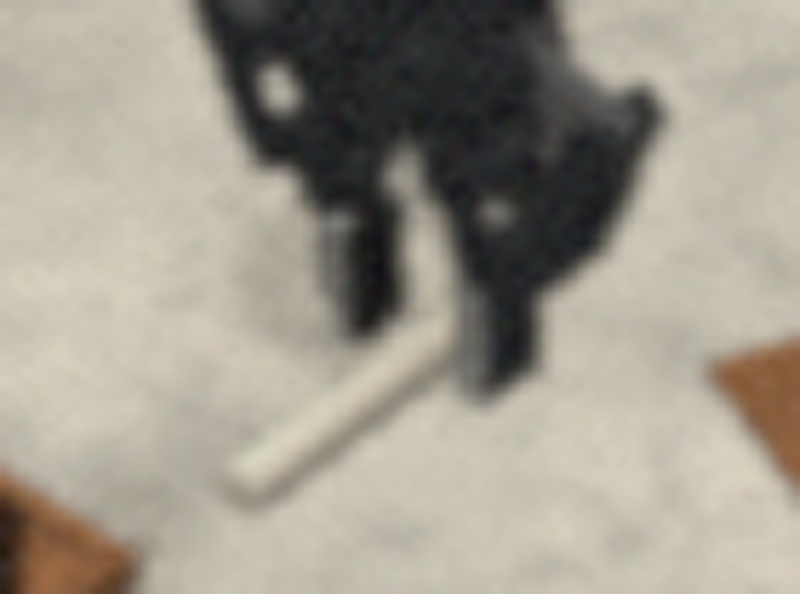

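The pen lies between the fingers. Lowering slightly and closing.

Call:
send_rows([
  [0, 0, -0.0025, 0, 0, 0, 40],
  [0, 0, 0, 0, 0, 0, 20],
  [0, 0, 0, 0, 0, 0, 10],
  [0, 0, 0, 0, 0, 0, 0],
  [0, 0, 0, 0, 0, 0, 0],
  [0, 0, 0, 0, 0, 0, 0],
  [0, 0, 0, 0, 0, 0, 0],
], force=25)

```text
t: 23.02
tcp_pos: [0.5339, 0.1386, 0.0285]
tcp_rot: [0.0, 0.996, 0.089, 0.0]
ft_force: [-1.7, 0.5, 2.8]
width: 0.16
```

Call:
send_rows([
  [0, 0, 0.005, 0, 0, 0, 0],
  [0, 0, 0.015, 0, 0, 0, 0],
  [0, 0, 0.02, 0, 0, 0, 0],
  [0, 0, 0.02, 0, 0, 0, 0],
  [0, 0, 0, 0, 0, 0, 0],
  [0, 0, 0, 0, 0, 0, 0],
])

```text
t: 23.52
tcp_pos: [0.5341, 0.1386, 0.089]
tcp_rot: [0.0, 0.996, 0.089, 0.001]
ft_force: [0.3, -0.7, 0.0]
width: 0.161
```

Run:
```python
from snap import *
snap("19");s=bot.state();print(s["tcp_pos"],s["width"],s["ft_force"])
crop("19","scene",(170,160,270,235));crop("19","top",(170,130,270,205))
```

```text
[0.53336305 0.13858816 0.08752465] 0.16313797030869048 [ 0.22962864  0.20047858 -0.78796774]
```

View pics/scene19_c.png

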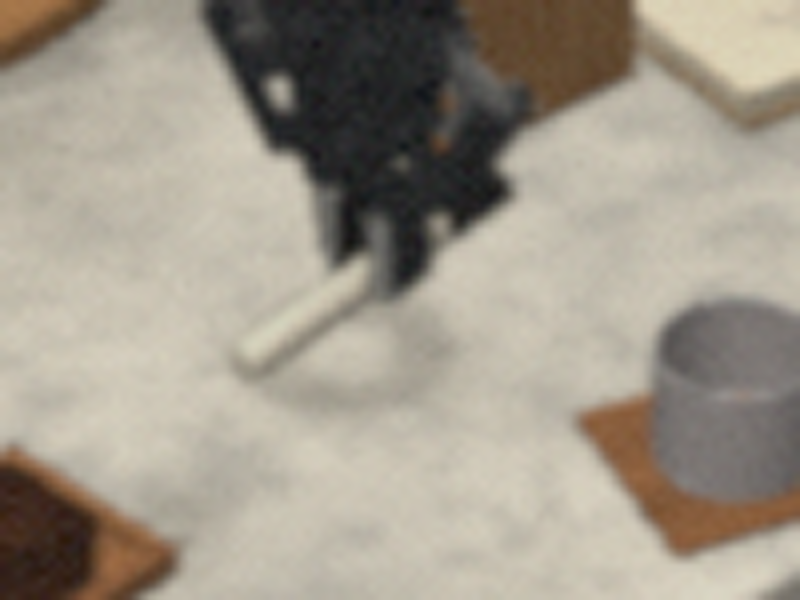

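View pics/top19_c.png

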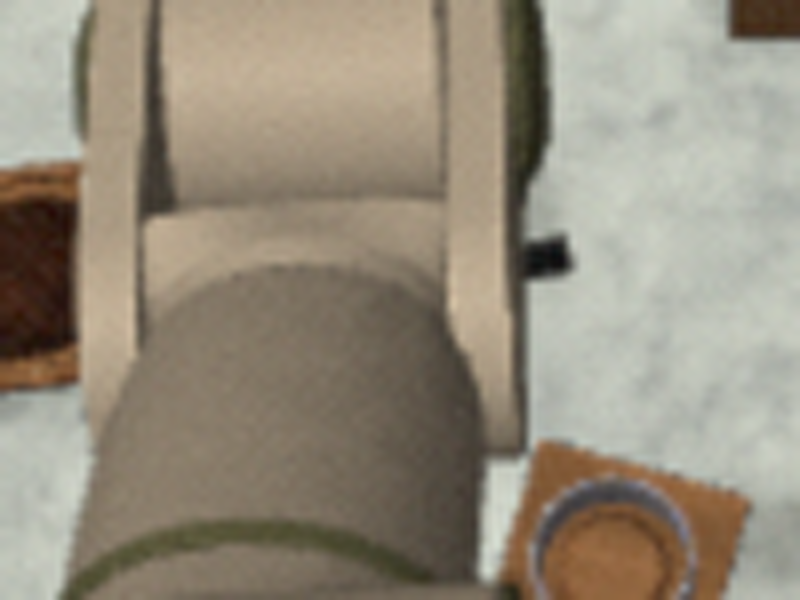

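Run:
```python
from h import *
print(plane("top",[[170+571/8,130+255/8]],.0675), plane("scene",[[170+242/8,160+357/8]],.0665))
a=np.radians(10.2);e=np.array([-np.sin(a),np.cos(a)])
m=np.array([.5338,.1386]);print(m-.067*e,m+.067*e)
print(proj("scene",[*(m+.067*e),.0665]),proj("top",[*(m-.067*e),.0675]))
X=world("scene",np.load("scene19.npz")["d"])
a=X[195:208,195:220].reshape(-1,3);a=a[(a[:,2]>.05)&(a[:,2]<.09)];i=a[:,1].argsort();print(a[i[-4:]],a[i[::12]].round(3))
```

```text
[[0.5420929  0.07024717 0.0675    ]] [[0.5233911  0.20031928 0.0665    ]]
[0.54566468 0.07265889] [0.52193532 0.20454111]
[[199.29673571 205.51309604]] [[240.534967   160.70496733]]
[[0.51860937 0.20468549 0.06681036]
 [0.52288978 0.20469858 0.06775185]
 [0.51806217 0.20478665 0.07047487]
 [0.51689984 0.20530204 0.07467369]] [[0.519 0.14  0.068]
 [0.521 0.149 0.068]
 [0.521 0.159 0.069]
 [0.53  0.166 0.075]
 [0.526 0.172 0.073]
 [0.521 0.179 0.076]
 [0.521 0.186 0.072]
 [0.512 0.193 0.068]
 [0.52  0.2   0.077]
 [0.519 0.203 0.076]]
```

Pen is held level, with its middle about 1-2 mm toward the cap. Moving over the cradle.

Call:
send_rows([
  [-0.0111, 0.0279, 0, 0, 0, 0, 0],
  [-0.0111, 0.0279, 0, 0, 0, -0.1, 0],
  [-0.0111, 0.0279, 0, 0, 0, -0.1, 0],
  [-0.0111, 0.0279, 0, 0, 0, -0.1, 0],
  [-0.0111, 0.0279, 0, 0, 0, -0.1, 0],
  [-0.0111, 0.0279, 0, 0, 0, 0, 0],
  [-0.0111, 0.0279, 0, 0, 0, 0, 0],
  [-0.0111, 0.0279, 0, 0, 0, 0, 0],
  [0, 0, -0.015, 0, 0, 0, 0],
  [0, 0, 0, 0, 0, 0, 0],
  [0, 0, 0, 0, 0, 0, 0],
])

```text
t: 24.53
tcp_pos: [0.4444, 0.3614, 0.0719]
tcp_rot: [0.001, 0.996, 0.086, -0.002]
ft_force: [-0.2, -0.4, -0.1]
width: 0.162
```

Run:
```python
from snap import *
snap("20");s=bot.state();q=s["tcp_rot"];print(s["tcp_pos"],s["width"],s["ft_force"],2*np.degrees(np.arctan2(q[2],q[1])))
crop("20","scene",(130,195,230,270));crop("20","top",(100,150,200,225))
```

```text
[0.44541864 0.36111219 0.07313442] 0.15770895407453436 [-0.07233056  0.49923988 -0.16731476] 9.776975730714065
```

View pics/scene20_c.png

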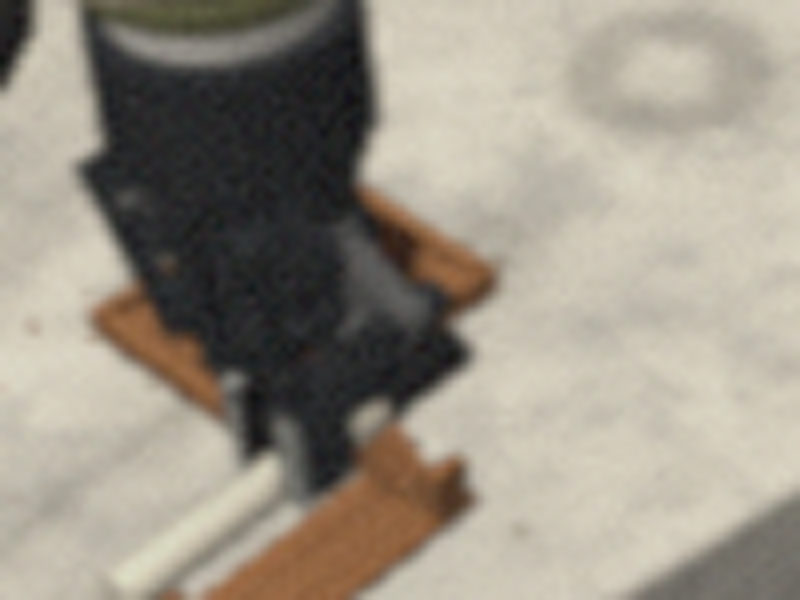

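View pics/top20_c.png

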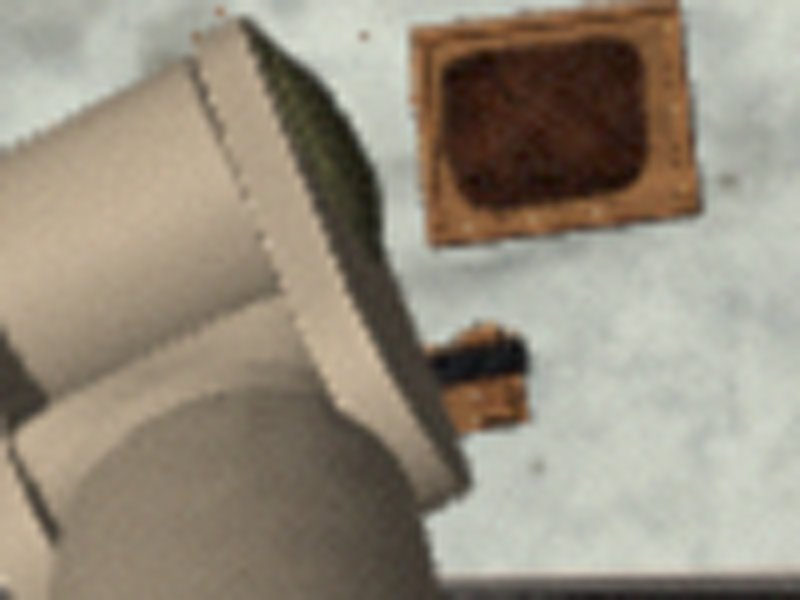

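Run:
```python
from h import *
e=np.array([-np.sin(np.radians(9.8)),np.cos(np.radians(9.8))]);c=np.array([.4455,.36])
def loc(P):d=P[0,:2]-c;return np.array([d@[e[1],-e[0]],d@e])*1e3
print("cap end (lx,ly; want 0,-67)",loc(plane("top",[[100+527/8,150+355/8]],.053)).round(1))
print("cap mid top",loc(plane("top",[[100+480/8,150+361/8]],.0595)).round(1))
print("white end scene",loc(plane("scene",[[130+118/8,195+580/8]],.052)).round(1))
# notch at cradle -y upright seen in scene crop: peaks (395,430),(455,465); mid notch
for u in ((390,432),(458,465)):print("upright peaks",loc(plane("scene",[[130+u[0]/8,195+u[1]/8]],.024)).round(1))
```

```text
cap end (lx,ly; want 0,-67) [ -4.4 -68. ]
cap mid top [ -4.7 -51.9]
white end scene [-0.8 64.8]
upright peaks [  6.7 -44.5]
upright peaks [-20.4 -46.8]
```

Call:
send_rows([
  [0.0012, 0.001, -0.015, 0, 0, 0, 0],
  [0, 0, -0.01, 0, 0, 0, 0],
  [0, 0, 0, 0, 0, 0, 0],
  [0, 0, 0, 0, 0, 0, 0],
])

```text
t: 24.97
tcp_pos: [0.4463, 0.3623, 0.048]
tcp_rot: [0.0, 0.996, 0.085, -0.001]
ft_force: [-0.8, 0.4, -0.1]
width: 0.162
```

Run:
```python
from snap import *
snap("21");s=bot.state();q=s["tcp_rot"];print(s["tcp_pos"],s["width"],s["ft_force"])
crop("21","scene",(120,215,190,268));crop("21","top",(130,180,180,215))
```

```text
[0.44659851 0.36268194 0.04874828] 0.15969777237108934 [ 1.40700091 -0.10974009 -0.46612386]
```

View pics/scene21_c.png

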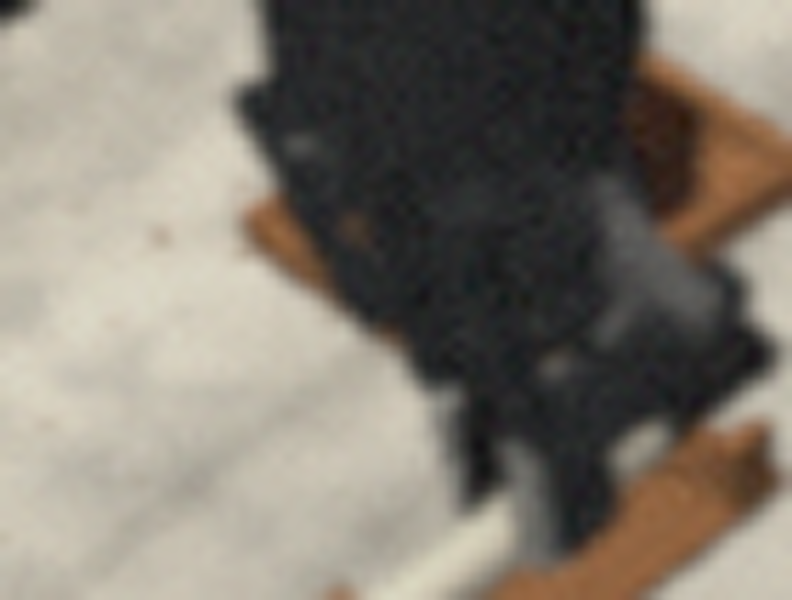

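View pics/top21_c.png

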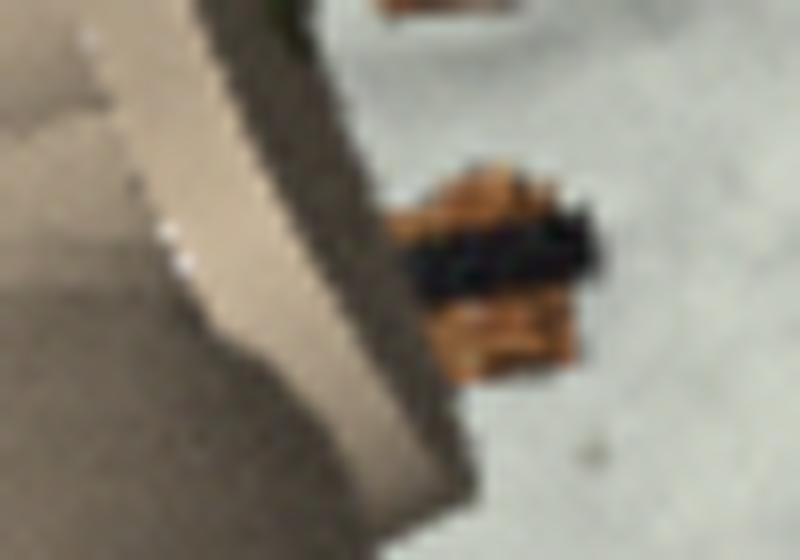

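Run:
```python
from h import *
e=np.array([-np.sin(np.radians(9.8)),np.cos(np.radians(9.8))]);c=np.array([.4455,.36]);n2=np.array([e[1],-e[0]])
def L(P):d=P[...,:2]-c;return d@n2*1e3,d@e*1e3
for tag in("16","20","21"):
    p=np.load(f"top{tag}.npz")["p"];X=world("top",np.load(f"top{tag}.npz")["d"])
    print(tag)
    for u in(160,162,164):
        col=p[184:208,u].astype(int)
        hs=cv2.cvtColor(p[184:208,u:u+1],cv2.COLOR_RGB2HSV)[:,0].astype(int)
        lab=''.join('K' if h[2]<75 else ('w' if h[1]>75 else '.') for h in hs)
        print(u,lab, "".join(f" {z*1e3:.0f}" for z in X[184:208,u,2]))
for v in range(184,208,3):
    P=plane("top",[[162,v]],.024);print(v,[x.round(1) for x in L(P)[0:1]],end=" ")
```

```text
16
160 .......wwwwwwwwwwwww....  2 -2 -6 2 1 -4 25 24 21 23 nan 11 7 9 12 17 19 24 21 10 -5 -2 -7 1
162 .......wwwwwwwwwwwK.....  -1 -1 1 -0 -1 1 -4 15 15 20 12 8 7 9 17 24 23 27 16 -1 -6 -5 -1 1
164 ........wwwwwwwwwww.....  -1 1 -6 -2 -5 -1 5 -1 5 1 7 6 4 8 3 4 7 14 13 -3 -4 0 -2 -7
20
160 .......wwKKKKKwwwwww....  1 -3 -5 -1 -5 -2 15 29 18 57 51 53 55 52 16 11 28 18 26 9 -5 -1 -5 -2
162 .......wKKKKKwwwwww.....  -1 -3 -2 -2 -5 3 -3 20 58 58 60 54 56 9 16 16 24 22 12 -2 2 -1 -1 -1
164 ........KKKKKwwwwww.....  -0 -4 -2 -2 1 2 -3 2 52 55 62 57 57 6 7 -5 2 11 6 -0 -1 2 -4 -0
21
160 .......wwwKKKKKwwwww....  -8 -2 -6 -3 1 2 20 20 24 16 30 33 30 36 22 20 17 23 15 1 1 -3 3 -3
162 .......wwwKKKKKwwww.....  -5 -1 -6 -3 -2 -3 -3 15 19 15 30 30 29 33 12 18 19 25 16 8 -2 1 -2 1
164 ........wKKKKKwwwww.....  -3 -4 -2 1 -3 -1 3 0 6 32 36 35 31 30 2 7 2 9 8 -5 1 1 -1 -2
184 [array([35.3])] 187 [array([26.3])] 190 [array([17.2])] 193 [array([8.2])] 196 [array([-0.7])] 199 [array([-9.7])] 202 [array([-18.6])] 205 [array([-27.6])]
```

The notch centre is at row 196 and the pen cap is also centred on row 196, so it is aligned within about 2 mm. Lowering into the notches.

Call:
send_rows([
  [0, 0, -0.004, 0, 0, 0, 0],
  [0, 0, -0.002, 0, 0, 0, 0],
  [0, 0, 0, 0, 0, 0, 0],
  [0, 0, 0, 0, 0, 0, 0],
])

```text
t: 25.4
tcp_pos: [0.4463, 0.3628, 0.0423]
tcp_rot: [-0.0, 0.996, 0.086, 0.0]
ft_force: [1.2, -0.7, 0.3]
width: 0.161
```

Call:
send_rows([
  [0, 0, -0.001, 0, 0, 0, 0],
  [0, 0, 0, 0, 0, 0, 0],
  [0, 0, 0, 0, 0, 0, 0],
])

```text
t: 25.65
tcp_pos: [0.4467, 0.363, 0.0416]
tcp_rot: [-0.0, 0.996, 0.086, 0.001]
ft_force: [2.2, 1.1, 3.3]
width: 0.165
```

Contact at the expected height. Release and retreat.

Call:
send_rows([
  [0, 0, 0, 0, 0, 0, 22],
  [0, 0, 0, 0, 0, 0, 28],
  [0, 0, 0, 0, 0, 0, 40],
  [0, 0, 0, 0, 0, 0, 45],
  [0, 0, 0, 0, 0, 0, 45],
  [0, 0, 0.01, 0, 0, 0, 45],
  [0, 0, 0.03, 0, 0, 0, 45],
  [0, 0, 0.04, 0, 0, 0, 45],
  [0, 0, 0.04, 0, 0, 0, 45],
  [0, 0, 0.03, 0, 0, 0, 45],
])

```text
t: 26.48
tcp_pos: [0.4464, 0.363, 0.1953]
tcp_rot: [-0.001, 0.996, 0.086, 0.002]
ft_force: [0.3, -0.2, 0.2]
width: 0.45
```

Call:
send_rows([
  [0, -0.035, 0, 0, 0, 0, 45],
  [0, -0.035, 0, 0, 0, 0, 45],
  [0, -0.035, 0, 0, 0, 0, 45],
  [0, -0.035, 0, 0, 0, 0, 45],
  [0, -0.035, 0, 0, 0, 0, 45],
  [0, -0.035, 0, 0, 0, 0, 45],
  [0, -0.035, 0, 0, 0, 0, 45],
  [0, -0.035, 0, 0, 0, 0, 45],
  [0, -0.035, 0, 0, 0, 0, 45],
  [0, -0.035, 0, 0, 0, 0, 45],
  [0, -0.035, 0, 0, 0, 0, 45],
  [0, -0.035, 0, 0, 0, 0, 45],
])

```text
t: 27.48
tcp_pos: [0.4458, -0.0588, 0.1921]
tcp_rot: [0.0, 0.996, 0.086, 0.0]
ft_force: [1.3, 0.4, -0.1]
width: 0.453
```

Run:
```python
from ram import *
snap("22");s=bot.state();print(s["tcp_pos"],s["width"],s["ft_force"],s["t"])
crop("22","scene",(120,170,320,295));crop("22","top",(90,140,290,230))
e=np.array([-np.sin(np.radians(9.8)),np.cos(np.radians(9.8))]);c=np.array([.4455,.36]);n2=np.array([e[1],-e[0]])
for n in("scene","top"):
    X=world(n,np.load(n+"22.npz")["d"]);d=X[...,:2]-c;lx=d@n2;ly=d@e
    k=(abs(lx)<.009)&(abs(ly)<.09)&(X[...,2]>.014)&(X[...,2]<.045);P=X[k]
    t=ly[k];print(n,len(t),"ly",(np.percentile(t,[.5,99.5])*1e3).round(1),"z by ly",[np.median(P[abs(t-a)<.012][:,2]).round(4) for a in(-.055,-.03,0,.03,.055)],"lx",[np.median(lx[k][abs(t-a)<.012]).round(4) for a in(-.055,0,.055)])
    q=X[(np.hypot(X[...,0]-.436,X[...,1]-.0593)<.045)&(X[...,2]>.04)&(X[...,2]<.065)]
    f=least_squares(lambda w:np.hypot(q[:,0]-w[0],q[:,1]-w[1])-.029,[.436,.0593],loss="soft_l1",f_scale=.002);print("cutter",f.x.round(4))
```

```text
[ 0.44647957 -0.06111898  0.19197378] 0.44757027037028163 [ 0.44433879  0.51946204 -0.72364535] 27.5833
scene 325 ly [-63.1  69.7] z by ly [np.float64(0.0249), np.float64(0.0254), np.float64(0.0262), np.float64(0.0256), np.float64(0.0261)] lx [np.float64(-0.0051), np.float64(-0.0043), np.float64(-0.0045)]
cutter [0.4322 0.0592]
top 236 ly [-64.8  68.9] z by ly [np.float64(0.0235), np.float64(0.0254), np.float64(0.025), np.float64(0.0252), np.float64(0.024)] lx [np.float64(-0.0009), np.float64(-0.0008), np.float64(-0.001)]
cutter [0.4343 0.0588]
```

View pics/scene22_c.png

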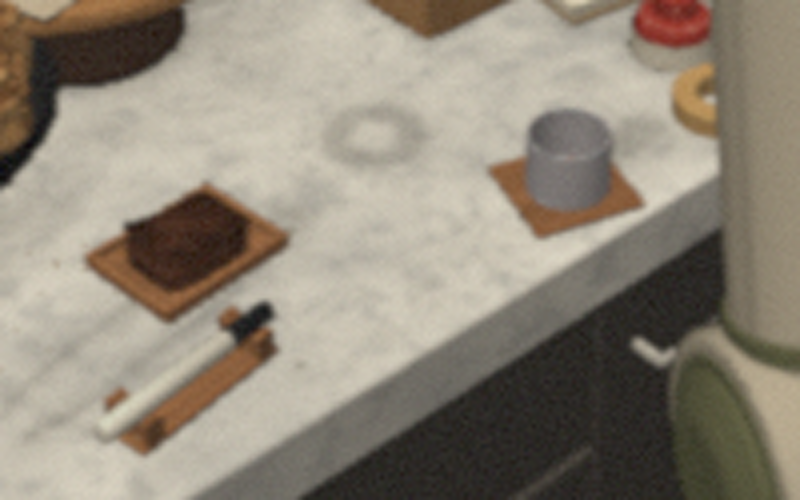

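View pics/top22_c.png

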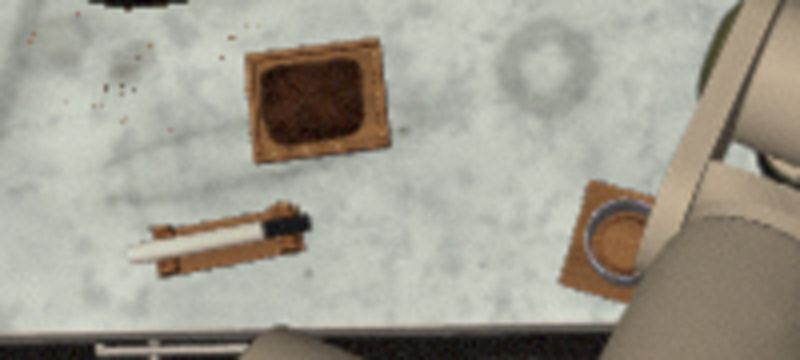

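All four sit in their holders. The pen is 2-3 mm off centre lengthways toward +y in both views, and there is plenty of time, so I'll regrip and shift it -2.5 mm.

Call:
send_rows([
  [0, 0.035, 0, 0, 0, 0, 45],
  [0, 0.035, 0, 0, 0, 0, 45],
  [0, 0.035, 0, 0, 0, 0, 45],
  [0, 0.035, 0, 0, 0, 0, 45],
  [0, 0.035, 0, 0, 0, 0, 45],
  [0, 0.035, 0, 0, 0, 0, 45],
  [0, 0.035, 0, 0, 0, 0, 45],
  [0, 0.035, 0, 0, 0, 0, 45],
  [0, 0.035, 0, 0, 0, 0, 45],
  [0, 0.035, 0, 0, 0, 0, 45],
  [0, 0.035, 0, 0, 0, 0, 45],
  [0, 0.035, 0, 0, 0, 0, 45],
])

```text
t: 28.58
tcp_pos: [0.4451, 0.3652, 0.1919]
tcp_rot: [-0.0, 0.996, 0.086, 0.0]
ft_force: [0.3, 0.5, 0.3]
width: 0.457
```

Call:
send_rows([
  [0, 0, -0.03, 0, 0, 0, 45],
  [0, 0, -0.04, 0, 0, 0, 45],
  [0, 0, -0.03, 0, 0, 0, 45],
  [0, 0, -0.02, 0, 0, 0, 45],
  [0, 0, -0.02, 0, 0, 0, 45],
  [0, 0, 0, 0, 0, 0, 45],
  [0, 0, 0, 0, 0, 0, 45],
  [0, 0, 0, 0, 0, 0, 45],
])

```text
t: 29.25
tcp_pos: [0.4466, 0.3635, 0.0528]
tcp_rot: [-0.0, 0.996, 0.086, 0.001]
ft_force: [-0.3, 0.1, 1.4]
width: 0.448
```

Call:
send_rows([
  [0, 0, -0.006, 0, 0, 0, 45],
  [0, 0, -0.004, 0, 0, 0, 45],
  [0, 0, 0, 0, 0, 0, 45],
  [0, 0, 0, 0, 0, 0, 30],
  [0, 0, 0, 0, 0, 0, 10],
  [0, 0, 0, 0, 0, 0, 0],
  [0, 0, 0, 0, 0, 0, 0],
  [0, 0, 0, 0, 0, 0, 0],
  [0, 0, 0, 0, 0, 0, 0],
], force=20)

```text
t: 30.0
tcp_pos: [0.4468, 0.363, 0.0417]
tcp_rot: [-0.0, 0.996, 0.086, 0.001]
ft_force: [2.7, -0.2, 2.7]
width: 0.158
```

Call:
send_rows([
  [0, 0, 0.004, 0, 0, 0, 0],
  [0, 0, 0.004, 0, 0, 0, 0],
  [0, 0, 0, 0, 0, 0, 0],
  [0.0004, -0.0025, 0, 0, 0, 0, 0],
  [0, 0, 0, 0, 0, 0, 0],
  [0, 0, -0.004, 0, 0, 0, 0],
  [0, 0, -0.003, 0, 0, 0, 0],
  [0, 0, -0.0015, 0, 0, 0, 0],
  [0, 0, 0, 0, 0, 0, 0],
  [0, 0, 0, 0, 0, 0, 0],
])

```text
t: 30.83
tcp_pos: [0.4473, 0.3605, 0.0414]
tcp_rot: [-0.0, 0.996, 0.086, 0.001]
ft_force: [0.7, -1.2, 7.8]
width: 0.166
```

Call:
send_rows([
  [0, 0, 0, 0, 0, 0, 22],
  [0, 0, 0, 0, 0, 0, 28],
  [0, 0, 0, 0, 0, 0, 40],
  [0, 0, 0, 0, 0, 0, 45],
  [0, 0, 0, 0, 0, 0, 45],
  [0, 0, 0.01, 0, 0, 0, 45],
  [0, 0, 0.03, 0, 0, 0, 45],
  [0, 0, 0.04, 0, 0, 0, 45],
  [0, 0, 0.04, 0, 0, 0, 45],
  [0, 0, 0.04, 0, 0, 0, 45],
  [0, 0, 0.04, 0, 0, 0, 45],
  [0, 0, 0.04, 0, 0, 0, 45],
])

```text
t: 31.83
tcp_pos: [0.446, 0.36, 0.2838]
tcp_rot: [-0.0, 0.996, 0.086, 0.0]
ft_force: [0.4, 0.5, 0.6]
width: 0.451
```

Call:
send_rows([
  [0, -0.038, 0, 0, 0, 0, 45],
  [0, -0.038, 0, 0, 0, 0, 45],
  [0, -0.038, 0, 0, 0, 0, 45],
  [0, -0.038, 0, 0, 0, 0, 45],
  [0, -0.038, 0, 0, 0, 0, 45],
  [0, -0.038, 0, 0, 0, 0, 45],
  [0, -0.038, 0, 0, 0, 0, 45],
  [0, -0.038, 0, 0, 0, 0, 45],
  [0, -0.038, 0, 0, 0, 0, 45],
  [0, -0.038, 0, 0, 0, 0, 45],
  [0, -0.038, 0, 0, 0, 0, 45],
  [0, -0.038, 0, 0, 0, 0, 45],
])

```text
t: 32.83
tcp_pos: [0.446, -0.0974, 0.2816]
tcp_rot: [0.0, 0.996, 0.086, 0.0]
ft_force: [0.6, -0.4, -0.2]
width: 0.45
```

Run:
```python
from ram import *
snap("23");s=bot.state();print(s["tcp_pos"],s["width"],s["t"])
crop("23","scene",(120,170,320,295));crop("23","top",(90,120,420,230))
e=np.array([-np.sin(np.radians(9.8)),np.cos(np.radians(9.8))]);c=np.array([.4455,.36]);n2=np.array([e[1],-e[0]])
for n in("scene","top"):
    X=world(n,np.load(n+"23.npz")["d"]);d=X[...,:2]-c;lx=d@n2;ly=d@e
    k=(abs(lx)<.009)&(abs(ly)<.09)&(X[...,2]>.014)&(X[...,2]<.045);P=X[k]
    t=ly[k];print(n,len(t),"ly",(np.percentile(t,[.5,99.5])*1e3).round(1),"z by ly",[np.median(P[abs(t-a)<.012][:,2]).round(4) for a in(-.055,-.03,0,.03,.055)])
```

```text
[ 0.44647221 -0.09997987  0.28115323] 0.4464033402052666 32.9333
scene 328 ly [-66.2  67.3] z by ly [np.float64(0.025), np.float64(0.0258), np.float64(0.0258), np.float64(0.0256), np.float64(0.026)]
top 231 ly [-67.3  65.6] z by ly [np.float64(0.0237), np.float64(0.0243), np.float64(0.0259), np.float64(0.0251), np.float64(0.0253)]
```

View pics/scene23_c.png

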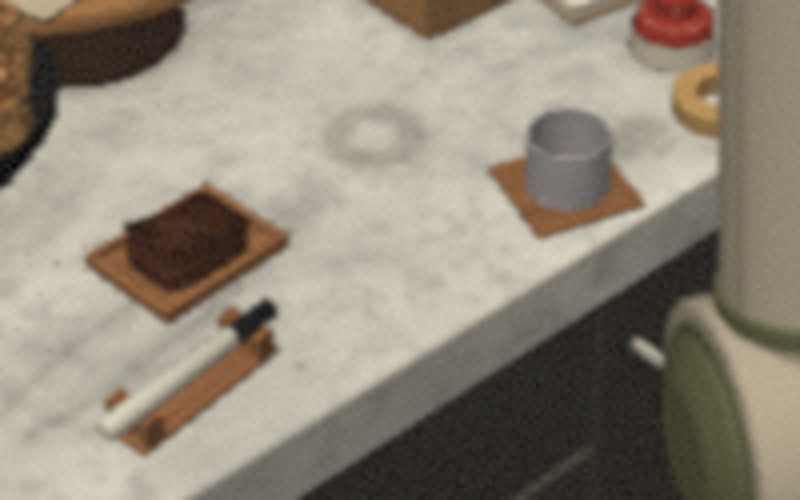

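View pics/top23_c.png

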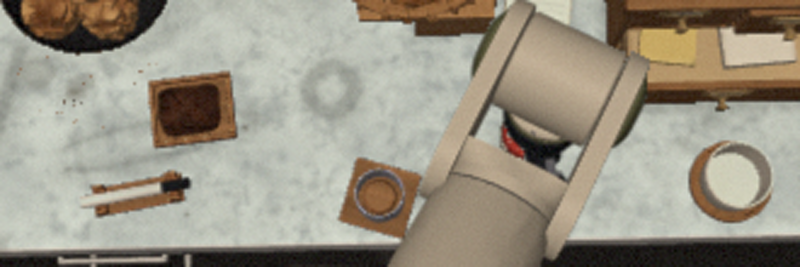

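Pen now centred within about 1 mm and level. The brownie, ramekin and cutter are all in place, and the arm is clear at z ≈ 0.28. Letting it settle, then handing in.

Call:
send_rows([
  [0, 0, 0, 0, 0, 0, 45],
  [0, 0, 0, 0, 0, 0, 45],
  [0, 0, 0, 0, 0, 0, 45],
])

```text
t: 33.18
tcp_pos: [0.4465, -0.0945, 0.2811]
tcp_rot: [-0.0, 0.996, 0.087, 0.0]
ft_force: [-0.1, -0.2, 0.6]
width: 0.453
```

```bash
python3 -c "
from rig import bot
print(bot.job_done())"
```

```text
the job is handed in; nothing more can be done
None
```

All four things are in their holders, placed in the order you gave. I handed the job in at about 33 s with the gripper empty and clear. `job_done()` reports no verdict.

- **Brownie:** it lies flat inside the board's rim, seen in both views.
- **Ramekin:** it sagged about 5° when lifted, so I tilted the tool to level it before lowering. It now stands level, within about 1 mm of the coaster's centre.
- **Cutter:** it stands round the boss. Its rim reads about 51–53 mm high, and 51 mm is expected.
- **Chalk pen:** it first lay 2–3 mm off centre lengthways, so I gripped it again and shifted it. Both views now put it level in both notches and centred within about 1 mm.
- **Tape roll:** I never touched it. Its measured position had not changed when last checked, before I moved the cutter and pen. In the last pictures the arm mostly hides it.

The only disagreement was between the cameras: the scene view read about 2–3 mm lower in x than the top view, within or near the stated calibration error. No force reading I took went above about 14 N.

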